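# Pack the leather tools away and snap the keeper bar shut

### The arm

A 6-joint arm with a two-finger parallel gripper is mounted at the origin on the work surface. World frame = base frame: x ahead of the robot, y to its left, z up, the work surface at z = 0. Lengths are in m, angles in rad, forces in N, time in s.
With the tool pointing down it reaches from about 0.225 to 0.875 m from the base axis. Payload 3.4 kg.
Tool frame: the origin (TCP) lies between the finger pads; the fingertips stand 8 mm ahead of it and the grasp point (between the pads) lies 11 mm behind it; z points along the fingers, y is the line along which they close (so a half turn about z gives the same grasp; the last joint's range is limited). The gripper opens to 85 mm and grips with 20 to 120 N. Pads are 22 mm wide; open, the fingers measure 114 mm over their backs; the gripper's body (76 mm by 85 mm) begins 54 mm behind the grasp point. The pads swing forward as they close: fully open they stand 13 mm farther back than shut.
Start: joints at [-0.121, 0.276, 1.505, -0, 1.361, -0.121], TCP at [0.575, -0, 0.239] pointing down, gripper open.
Joint ranges: [-2.89, 2.89], [-0.75, 2.08], [0.22, 2.7], [-1.18, 4.32], [0.11, 2.71], [-2.7, 2.7]. Speed limits (rad/s): [2.57, 2.57, 3.14, 3.14, 3.14, 3.14].

### API

Orientations are given as a unit quaternion [w, x, y, z].
In Python, from rig import manip gives the robot as it stands.
- The arm moves only by the tool move_arm, never from a script. Its argument "deltas" is a list that holds one entry, the list of rows, each a list of 5 numbers: the shift along the tool's x, y, z normalised to -1 to 1, where 1 is 80 cm, then the turn about the tool's z normalised to -1 to 1, where 1 is 120 degrees, then the closure, from -1 (fully open) to 1 (shut). In form: [[[tx, ty, tz, twist, grip], ...]]. A call has 1 to 12 rows; each row is the pose to reach, as a shift and turn from the pose commanded when the call began, along the tool's axes at that moment; what a row does not reach only later rows make up. A row lasts 1/10 s, in which the tool goes at most 50 mm and 8.59 degrees, less where a joint would pass 70% of its speed; a pose out of reach is approached as far as the arm can. A call with a number of a shift or a turn outside -1 to 1 is refused whole. A call with a gripper value outside its range is refused whole. The fingers move at their own pace and stop on an object; "squeeze" is the grip in N (left out, the last holds). Time passes only in rows, so rows that repeat a pose let the fingers close. It gives the time, the measured TCP pose, the force, the opening and the grip force at its end, in the units of the state.
- manip.get_state(): the state, without advancing time (a new reading comes with each control period).
- manip.get_image(name): name is "scene" or "side" or "wrist"; returns the picture (400x640x3 uint8, red, green, blue); there is no depth.
- manip.camera_params(name): a dict with "fx", "fy", "cx", "cy" (pixels), "R" (3x3) and "t" (3): a world point X has camera coordinates R X + t; the wrist camera has in their place "tool_from_camera" (4x4, takes a point from camera to tool coordinates, whose origin is the TCP and whose axes are the flange's). Camera axes: x right, y down, z forward; pixel columns grow to the right and rows downward; lengths in m; the calibration is good to about 2 mm. A picture is of the moment at which its call begins: read the wrist's pose just before it. camera_params takes no time and is no camera call.
- manip.sign_off(): hands the job in; it is judged then, once.
The state is a dict: "clock": time; "qpos": joint angles; "qd": joint speeds; "effort": joint torques, N m; "position": TCP position; "ee_rot": TCP orientation; "contact_force": force on the tool from outside, world axes, zero at the start; "moment": the same for the moment, N m; "width": finger opening in m; "gripper_force": force on a finger pad.
Only numpy, scipy, OpenCV 4.12 (cv2) and the standard library are available. Lean on these libraries where they do the work, as an engineer would, in place of code of your own. Each camera call takes 0.05 s, during which the arm holds its last target. There are 200 camera calls.

### The job

Swing the tray's keeper bar right back, a good quarter turn or as near as it goes, so that the tray is clear, then lay every leather-working tool that is out on the bench (maul, strop paddle, burnishing block, pressing iron, awl case, cork block: whichever are there) in the tray, each flat on its floor and none on another. Once all of them are in, swing the keeper bar shut over them until it snaps fully home in its detent and let go. Leave the tin, lid, shears, wood bar and glue jar where they stand.

Things in the scene. Friction and masses are not known exactly. Their poses are not given: they have to be found in the camera images.
- tray: shallow plywood tool tray fixed on the bench. Origin at the centre of its underside, on the bench; x along its 370 mm inner length (roughly away from the robot), y along its 190 mm inner width, z up. Inner floor 8 mm above the bench, walls 8 mm thick, rims 36 mm above the bench. Outside the -x end stands the keeper's hinge post, 62 mm high (upright axis at x = -210 mm, y = 0); outside the +x end the catch post
- keeper (a joint): keeper bar angle in rad: 0 = shut, along the tray's +x down its middle; grows anticlockwise from above, swinging open to the tray's +y, stop at 1.65. Level steel bar, 14 mm wide, underside 65 and top 77 mm above the bench, 450 mm from hinge axis to tip. Starts part-open over the tray and stays where left (0.1 N m friction), but within 0.02 of shut the detent pulls it home and holds it
- keeper_catch (a point): top of the catch post (62 mm wide, 54 mm high, at tray x = 212 mm): this point is 54 mm above the bench under the shut bar's axis. A sprung ball 10 mm to its +y side is what the bar's tip must be pushed over in its last 0.05 rad (some 4 to 10 N at the knob); a stop cheek on the -y side, up to 83 mm above the bench, stops the bar at 0
- keeper_knob (a point): centre of the upright round wooden knob on top of the keeper bar, 230 mm from the hinge axis; diameter 22 mm, 46 mm tall (from 77 to 123 mm above the bench), this point at 100 mm. Pinch or push it to swing the bar; it turns with the bar
- maul_mid (a point): square-headed beech maul lying down: head 70 x 38 x 38 mm, with a round dark handle of diameter 24 mm sticking out 85 mm from the head's +x end (155 mm in all, from x = -35 to +120). Point at the head's centre, 19 mm above its underside; x along the handle, z up. 0.20 kg
- paddle_mid (a point): wooden strop paddle with a brown face: 155 x 36 x 16 mm lying flat; board 100 x 36 mm (x from -77 to +23), then a handle 55 x 22 mm (to x = +78). Point at mid-length, 8 mm above the underside; x along its length, z up. 0.09 kg
- burnisher_mid (a point): dark hardwood burnishing block with three grooves, 110 x 34 x 30 mm. Point at its centre, 15 mm above the underside; x along the 110 mm, y along the 34 mm, z up. 0.12 kg
- iron_mid (a point): steel pressing iron: flat sole 110 x 36 x 18 mm with an upright wooden knob of diameter 24 mm at its centre, 50 mm high in all. Point on the axis 25 mm above the underside (the knob spans 7 mm below to 25 mm above it); x along the 110 mm, z up. 0.55 kg
- awlcase_mid (a point): closed grey plastic awl case, 150 x 32 x 28 mm, with a steel clasp band. Point at its centre, 14 mm above the underside; x along the 150 mm, y along the 32 mm, z up. 0.14 kg
- corkblock_mid (a point): cork sanding block 95 x 38 x 34 mm. Point at its centre, 17 mm above the underside; x along the 95 mm, y along the 38 mm, z up. 0.08 kg
- tin: bystander: closed round grey tin, diameter 64 mm, 49 mm high, standing among the tools; origin under its centre
- canlid: bystander: flat metal lid, diameter 90 mm, 10 mm thick; origin under its centre
- shears: bystander: pair of shears lying flat, about 195 mm long; origin at the pivot
- wedge: bystander: bar of pale wood 160 x 40 x 30 mm; origin under its centre
- gluejar: bystander: amber glue jar, diameter 68 mm, 70 mm high; origin under its centre
Not all that is in view belongs to the job. Leave any purple or yellow look-alike of the part that bears burnisher_mid alone.

How it is judged:
On the way, in this order (a step that is already met when the one before it is completed fails the run):
1. the keeper bar is swung right back (beyond 1.2 rad), clear of the tray (value of joint keeper above 1.2 rad), for 0.2 s.
2. every tool that is present lies flat in the tray, let go, with the keeper still open (x of maul_mid in the frame of tray between -0.183 and 0.183 m and y of maul_mid in the frame of tray between -0.094 and 0.094 m and z of maul_mid in the frame of tray below 0.036 m and linear speed of each of maul, paddle, burnisher, iron, awlcase, corkblock below 0.03 m/s and x of paddle_mid in the frame of tray between -0.183 and 0.183 m and y of paddle_mid in the frame of tray between -0.094 and 0.094 m and z of paddle_mid in the frame of tray below 0.025 m and x of burnisher_mid in the frame of tray between -0.183 and 0.183 m and y of burnisher_mid in the frame of tray between -0.094 and 0.094 m and z of burnisher_mid in the frame of tray below 0.032 m and x of iron_mid in the frame of tray between -0.183 and 0.183 m and y of iron_mid in the frame of tray between -0.094 and 0.094 m and z of iron_mid in the frame of tray below 0.042 m and x of awlcase_mid in the frame of tray between -0.183 and 0.183 m and y of awlcase_mid in the frame of tray between -0.094 and 0.094 m and z of awlcase_mid in the frame of tray below 0.031 m and x of corkblock_mid in the frame of tray between -0.183 and 0.183 m and y of corkblock_mid in the frame of tray between -0.094 and 0.094 m and z of corkblock_mid in the frame of tray below 0.034 m and contact force between the fingers and maul below 0.3 N and contact force between the fingers and paddle below 0.3 N and contact force between the fingers and burnisher below 0.3 N and contact force between the fingers and iron below 0.3 N and contact force between the fingers and awlcase below 0.3 N and contact force between the fingers and corkblock below 0.3 N and value of joint keeper above 0.3 rad), for 0.3 s.
3. the keeper bar is shut, past its detent (value of joint keeper below 0.018 rad), for 0.2 s.
At the end, for the whole second after the job is handed in: The keeper bar is home in its detent (joint below 0.018 rad) and every tool that was out lies at rest within the tray's walls, flat on its floor (its mid point no more than 9 mm higher above the tray floor than when lying flat) (x of maul_mid in the frame of tray between -0.183 and 0.183 m and y of maul_mid in the frame of tray between -0.094 and 0.094 m and z of maul_mid in the frame of tray below 0.036 m and linear speed of each of maul, paddle, burnisher, iron, awlcase, corkblock below 0.03 m/s and x of paddle_mid in the frame of tray between -0.183 and 0.183 m and y of paddle_mid in the frame of tray between -0.094 and 0.094 m and z of paddle_mid in the frame of tray below 0.025 m and x of burnisher_mid in the frame of tray between -0.183 and 0.183 m and y of burnisher_mid in the frame of tray between -0.094 and 0.094 m and z of burnisher_mid in the frame of tray below 0.032 m and x of iron_mid in the frame of tray between -0.183 and 0.183 m and y of iron_mid in the frame of tray between -0.094 and 0.094 m and z of iron_mid in the frame of tray below 0.042 m and x of awlcase_mid in the frame of tray between -0.183 and 0.183 m and y of awlcase_mid in the frame of tray between -0.094 and 0.094 m and z of awlcase_mid in the frame of tray below 0.031 m and x of corkblock_mid in the frame of tray between -0.183 and 0.183 m and y of corkblock_mid in the frame of tray between -0.094 and 0.094 m and z of corkblock_mid in the frame of tray below 0.034 m and value of joint keeper below 0.018 rad); the robot touches nothing.
It fails at once if a bystander is knocked more than 40 mm from its place (distance of any of tin, canlid, shears, wedge, gluejar from where it was at the start of the episode above 0.04 m).
Of maul, paddle, burnisher, iron, awlcase, corkblock only 4 to 6 are there at a start; the rules pass over those that are not, and their reading is None.
At some moment in a run one of maul, paddle, burnisher, iron, awlcase, corkblock may be knocked a few centimetres aside while the robot is not near it.
Once in a run the grip may slacken for a moment while it holds something.
It also fails if it takes over 210 s, if anything falls off the work surface, if the arm or the gripper's body presses on something with over 40 N, if the wrist force passes 120 N, or if a joint passes its speed limit or range.

## Working session

There is one attempt and no reset: what is moved stays moved. The work goes in short steps, Python scripts to look and compute and a tool call to move; the robot and the scene stay as the last step left them, time stands still between calls to the robot, and variables do not carry over. Pictures are saved under pics/ and viewed, at most 14 in all, crops included, and the job is handed in when it is done.

Besides the shell and the picture viewer there is one more tool, called after "Request:" by a JSON object that holds its "fn" and its "kwargs". move_arm: Moves the arm, as the interface text tells. Scaled input: -1 to 1 covers 80 cm each way for a shift and 120 degrees each way for a turn. Its arguments: {"type":"object","properties":{"deltas":{"type":"array","items":{"type":"array","items":{"type":"array","items":{"type":"number","minimum":-1,"maximum":1}}}},"squeeze":{"type":"number"}},"required":["deltas"]}

```bash
mkdir -p pics
python3 - <<'E'
from rig import manip
import cv2
for n in ("scene","side"):
    im=manip.get_image(n); cv2.imwrite(f"pics/{n}0.png",cv2.resize(im[:,:,::-1],(800,500),interpolation=cv2.INTER_CUBIC)); cv2.imwrite(f"{n}_raw0.png",im[:,:,::-1])
    p=manip.camera_params(n); print(n,p)
print(manip.camera_params("wrist")); print(manip.get_state())
E
```

```text
scene {'fx': 461.59116189516243, 'fy': 461.59116189516243, 'cx': 325.46450379763877, 'cy': 207.43239008044893, 'R': array([[-0.88622316,  0.46292604, -0.01754985],
       [ 0.32008292,  0.58449911, -0.74559219],
       [-0.33489617, -0.66637847, -0.66617137]]), 't': array([ 0.49828131, -0.06288649,  1.7794572 ])}
side {'fx': 520.8964868248877, 'fy': 520.8964868248877, 'cx': 323.42122542218436, 'cy': 199.3048496178818, 'R': array([[ 0.9256864 , -0.37807727, -0.01273839],
       [-0.2994811 , -0.7118468 , -0.63528356],
       [ 0.23111849,  0.59188826, -0.7721739 ]]), 't': array([-0.49907483,  0.14895201,  1.79880459])}
{'fx': 282.69768343750627, 'fy': 282.69768343750627, 'cx': 324.59352506877246, 'cy': 200.31831596402426, 'tool_from_camera': array([[-5.95278163e-04, -9.62586292e-01, -2.70974679e-01,
         6.80086845e-02],
       [ 9.99999685e-01, -4.30975114e-04, -6.65845380e-04,
        -2.27039192e-04],
       [ 5.24150292e-04, -2.70974990e-01,  9.62586245e-01,
        -1.35392581e-01],
       [ 0.00000000e+00,  0.00000000e+00,  0.00000000e+00,
         1.00000000e+00]])}
{'clock': 0.1, 'qpos': array([-1.21005959e-01,  2.76535800e-01,  1.50600503e+00,  1.17913918e-05,
        1.36068588e+00, -1.20979536e-01]), 'qd': array([-0.00037136, -0.00084285, -0.00325787, -0.0025793 , -0.00061081,
        0.00070343]), 'effort': array([ 1.55745878e-03, -4.17697620e+01, -2.46405226e+01, -1.74112388e-04,
        5.80947395e-03,  2.85749664e-07]), 'position': array([5.74549481e-01, 5.01094199e-05, 2.38524481e-01]), 'ee_rot': array([-6.46789953e-04,  7.07116760e-01,  7.07096330e-01, -4.99235538e-04]), 'contact_force': array([ 0.16502867,  0.08220033, -0.17449382]), 'moment': array([ 0.06166639, -0.04554477,  0.01141193]), 'gripper_force': 0.0, 'width': 0.0854367073254085}
```

View pics/scene0.png

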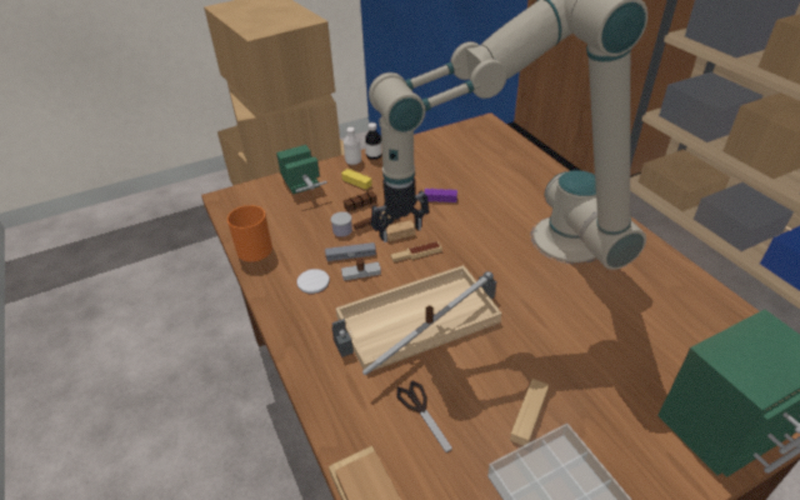

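View pics/side0.png

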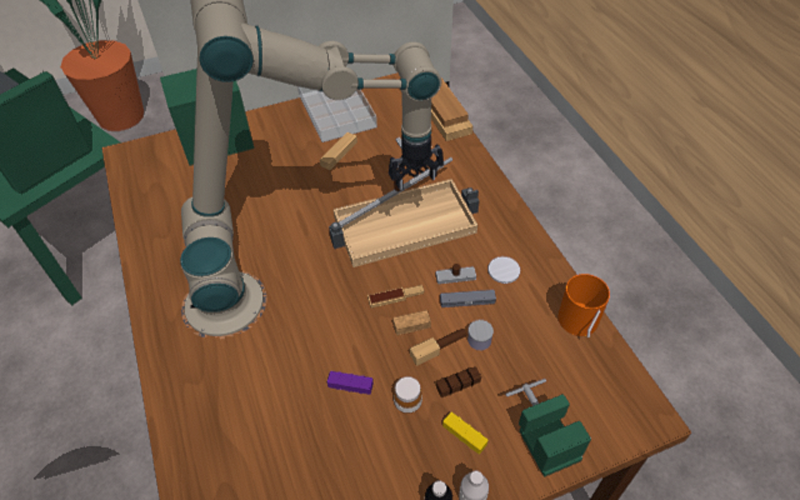

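The side view shows all six tools: iron at (456,273), awl case (468,298), paddle (396,296), cork (411,322), maul (435,345) and burnisher (458,382). The tray corners run from (333,215) to (475,235), with the keeper part-open over it. I'll enlarge both areas.

Run:
```python
import cv2
im=cv2.imread("side_raw0.png")
def crop(x0,y0,w,h,s,n):
    c=cv2.resize(im[y0:y0+h,x0:x0+w],None,fx=s,fy=s,interpolation=cv2.INTER_CUBIC)
    cv2.imwrite(n,c)
crop(255,120,150,100,5,"pics/tray_crop.png")
crop(285,200,145,119,5,"pics/tools_crop.png")
```

```text
(no output)
```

View pics/tray_crop.png

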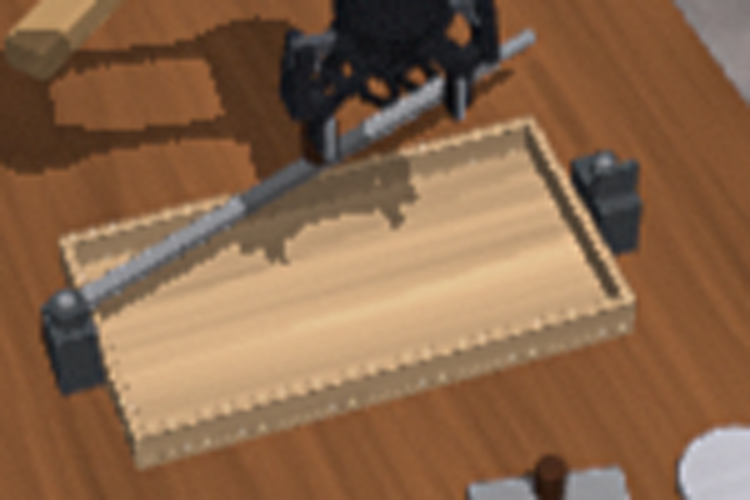

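View pics/tools_crop.png

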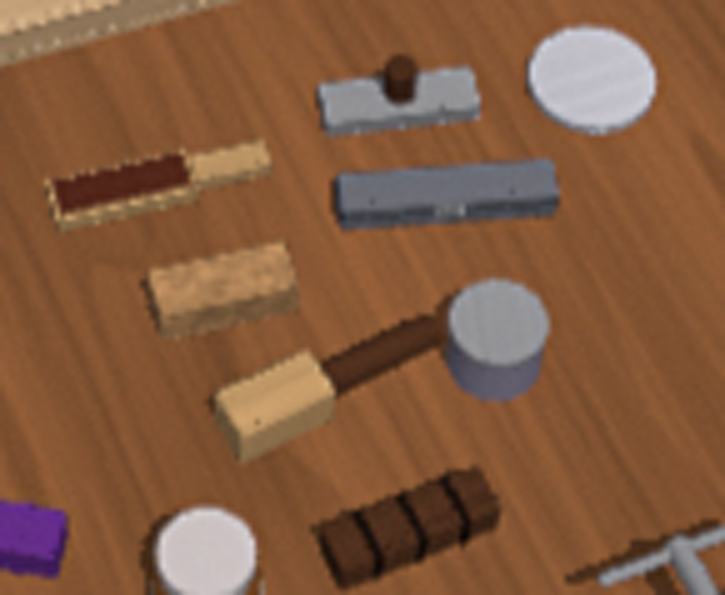

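Tray rim corners in the crop: (62,238), (530,122), (633,298), (137,437). The tool corners read clearly, so I'll fit box models to the corners I clicked.

```bash
cat > h.py <<'E'
import numpy as np, cv2
from scipy.optimize import least_squares
from rig import manip
def proj(P,p):
    c=np.atleast_2d(P)@p["R"].T+p["t"]; return c[:,:2]/c[:,2:]*[p["fx"],p["fy"]]+[p["cx"],p["cy"]]
def wristcam(st):
    p=manip.camera_params("wrist"); T=p["tool_from_camera"]
    w,x,y,z=st["ee_rot"]
    from scipy.spatial.transform import Rotation as Ro
    Rt=Ro.from_quat([x,y,z,w]).as_matrix()
    Rwc=Rt@T[:3,:3]; o=Rt@T[:3,3]+st["position"]
    p=dict(p); p["R"]=Rwc.T; p["t"]=-Rwc.T@o; return p
def fit(L,px,p,g=(0.5,-.2,0.)):
    L=np.array(L)/1000.; px=np.array(px,float)
    def w(v): c,s=np.cos(v[2]),np.sin(v[2]); return L@np.array([[c,s,0],[-s,c,0],[0,0,1]])+[v[0],v[1],0]
    r=least_squares(lambda v:(proj(w(v),p)-px).ravel(),g)
    return r.x,np.sqrt(np.mean(r.fun**2)*2)
def back(u,v,z,p):
    d=p["R"].T@np.array([(u-p["cx"])/p["fx"],(v-p["cy"])/p["fy"],1]); o=-p["R"].T@p["t"]; return o+d*(z-o[2])/d[2]
def box(l,w,h): return [(-l/2,w/2,h),(l/2,w/2,h),(l/2,-w/2,0),(-l/2,-w/2,0)]
E
python3 - <<'E'
from h import *
p=manip.camera_params("side")
off=np.array([285,200]); 
O={"iron":(box(110,36,18),[(320,90),(472,70),(480,112),(330,134)]),
"awl":(box(150,32,28),[(337,176),(552,160),(557,212),(343,228)]),
"paddle":([(-77,18,16),(78,11,16),(78,-11,0),(-77,-18,0)],[(48,182),(265,143),(270,172),(62,228)]),
"cork":(box(95,38,34),[(149,270),(283,243),(298,298),(165,335)]),
"maul":(box(70,38,38),[(215,400),(308,352),(333,405),(243,458)]),
"burn":(box(110,34,30),[(315,528),(478,465),(499,522),(343,585)])}
for k,(L,px) in O.items(): 
    v,e=fit(L,np.array(px)/5+off,p); print(k,v.round(3),np.degrees(v[2]).round(1),e.round(2))
v,e=fit([(-193,103,36),(193,103,36),(193,-103,36),(-193,-103,36)],np.array([(62,238),(530,122),(633,298),(137,437)])/5+[255,120],p)
print("tray",v.round(4),np.degrees(v[2]),e)
for n,u,w,z in(("tin",497,323,.049),("lid",592,77,.01),("jar",207,550,.07)): print(n,back(u/5+285,w/5+200,z,p).round(3))
for n,u,w,z in(("tip",533,36,.077),("hinge",67,303,.07)): print(n,back(u/5+255,w/5+120,z,p).round(3))
print("wedge end",back(40/5+255,55/5+120,.015,p).round(3))
E
```

```text
iron [ 0.63  -0.168 -0.221] -12.7 1.27
awl [ 0.624 -0.255 -0.302] -17.3 1.04
paddle [ 0.449 -0.166 -0.125] -7.2 1.07
cork [ 0.453 -0.267 -0.106] -6.1 1.56
maul [ 0.448 -0.364  0.188] 10.8 1.93
burn [ 0.492 -0.473  0.024] 1.4 1.19
tray [ 0.5702  0.0711 -0.0522] -2.9923759776017587 0.9790580131240922
tin [ 0.596 -0.38   0.049]
lid [ 0.764 -0.201  0.01 ]
jar [ 0.359 -0.467  0.07 ]
tip [0.787 0.207 0.077]
hinge [0.362 0.089 0.07 ]
wedge end [0.438 0.404 0.015]
```

The fits agree with the known sizes, and the hinge falls where the tray pose puts it. The keeper is at about 0.33 rad. Next I check the knob in the wrist and scene views.

Run:
```python
from h import *
st=manip.get_state(); im=manip.get_image("wrist"); p=wristcam(st)
ps=manip.camera_params("scene"); sc=cv2.imread("scene_raw0.png")
a=cv2.resize(im[:,:,::-1],(800,500)).copy()
hx=np.array([.3605,.082])
for th in (.25,.3,.35,.4,.45):
    f=th-.052
    k=np.array([*(hx+.23*np.array([np.cos(f),np.sin(f)])),.123]); 
    print(th,proj(k,p)*1.25,proj(k,ps))
c=cv2.resize(sc[200:300,260:400],None,fx=4,fy=4,interpolation=cv2.INTER_CUBIC)
o=np.zeros((600,800,3),np.uint8); o[:375,:600]=cv2.resize(a,(600,375)); o[375:600,:315]=cv2.resize(c,(315,225)); cv2.imwrite("pics/w1.png",o)
```

```text
0.25 [[424.48959895  54.59728713]] [[337.09637823 242.41477496]]
0.3 [[420.69449886  34.78259708]] [[339.58851909 244.45856874]]
0.35 [[415.89544126  14.68171004]] [[342.24179671 246.42804049]]
0.4 [[410.06596533  -5.6539244 ]] [[345.05008325 248.31600416]]
0.45 [[403.18251396 -26.16768529]] [[348.0064924  250.11541264]]
```

View pics/w1.png

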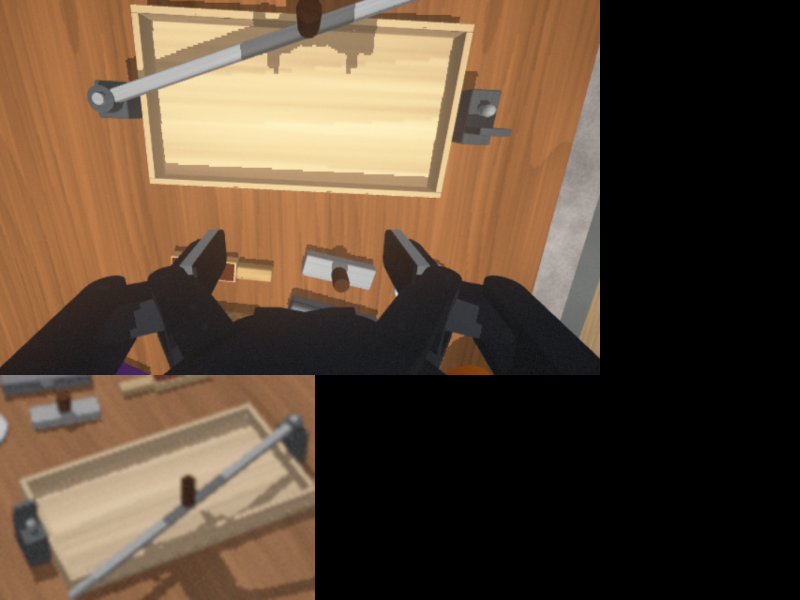

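The wrist view shows the knob top at about (308,0) in the 600-wide image, so theta ≈ 0.36. Tray outer rim corners are at (132,6), (473,25), (440,197), (152,183). Refining the tray and iron.

Run:
```python
from h import *
p=wristcam(manip.get_state()); s=640/600
v,e=fit([(-193,103,36),(193,103,36),(193,-103,36),(-193,-103,36)],np.array([(132,6),(473,25),(440,197),(152,183)])*s,p)
print(v.round(4),e)
print("hinge top",back(99*s,97*s,.08,p),"iron knob top",back(341*s,283*s,.05,p), "catch",back(487*s,108*s,.056,p))
v,e=fit([(-55,18,18),(55,18,18),(55,-18,18),(-55,-18,18)],np.array([(309,248),(376,268),(371,289),(303,272)])*s,p); print("iron",v.round(4),e)
```

```text
[ 0.5686  0.071  -0.0494] 1.8295518704707852
hinge top [0.35785617 0.08460967 0.08      ] iron knob top [ 0.62559631 -0.16282433  0.05      ] catch [0.78360829 0.07367764 0.056     ]
iron [ 0.6283 -0.1617 -0.286 ] 2.027604094017528
```

Request:
{"fn": "move_arm", "kwargs": {"deltas": [[[0.19,0.006,0,0.6,-0.1],[0.19,0.006,0,0.6,-0.1],[0.19,0.006,0,0.6,-0.1],[0.19,0.006,0,0.6,-0.1],[0.19,0.006,0,0.6,-0.1],[0.19,0.006,0,0.6,-0.1],[0.19,0.006,0,0.6,-0.1],[0.19,0.006,0,0.6,-0.1],[0.19,0.006,0,0.6,-0.1],[0.19,0.006,0.08,0.6,-0.1],[0.19,0.006,0.08,0.6,-0.1]]], "squeeze": 40}}

```text
clock: 1.25
position: [0.5771, 0.1516, 0.1713]
ee_rot: [-0.0, 0.988, 0.156, -0.004]
contact_force: [-1.0, 0.7, -0.5]
width: 0.0466
gripper_force: 0.0
```

```bash
cat >> h.py <<'E'
def pose():
    from scipy.spatial.transform import Rotation as Ro
    st=manip.get_state(); w,x,y,z=st["ee_rot"]; R=Ro.from_quat([x,y,z,w]).as_matrix()
    return st,R
def goto(x,y,z,yaw):  # yaw deg = world direction of tool y axis; prints units
    st,R=pose(); d=R.T@(np.array([x,y,z])-st["position"])/.8
    cur=np.degrees(np.arctan2(R[1,1],R[0,1])); dy=(yaw-cur+180)%360-180
    print("units",d.round(4),"twist",round(-dy/120,4),"cur yaw",cur.round(1),"rows",np.ceil(max(np.linalg.norm(d)*16,abs(dy)/8.59)))
    return d
E
python3 - <<'E'
from h import *
st,R=pose(); print(st["position"],st["width"],st["clock"],st["qpos"])
im=manip.get_image("wrist"); cv2.imwrite("pics/w2.png",im[:,:,::-1])
E
```

```text
[0.57708251 0.15159796 0.17125633] 0.04660153099565062 1.25 [ 1.40335215e-01  3.55738487e-01  1.56024730e+00 -3.51334716e-05
  1.23268010e+00  1.39702482e+00]
```

View pics/w2.png

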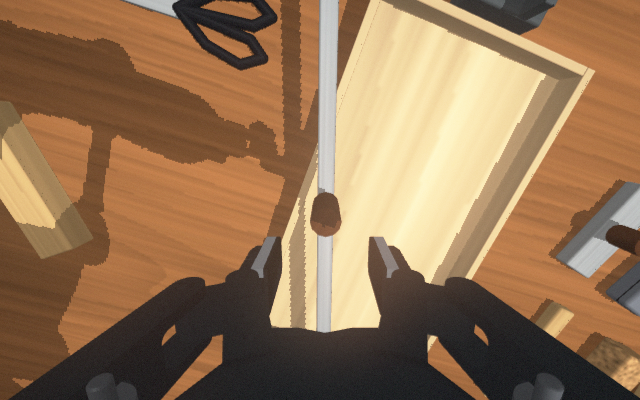

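The bar runs straight up the image, so the yaw is right. The knob top centre is at about (325,222), centred between the fingers.

Run:
```python
from h import *
st,R=pose(); p=wristcam(st)
k=back(325,221,.123,p); print(k, st["position"])
h=np.array([.360,.082]); d=k[:2]-h; print(np.linalg.norm(d),np.arctan2(d[1],d[0]))
# arc in tool units relative to current pose
f0=np.arctan2(d[1],d[0]); print(R.T@np.r_[k[:2]-st["position"][:2],0]/.8)
for f in np.arange(f0,f0+1.25,.12):
    t=np.r_[h+.23*np.array([np.cos(f),np.sin(f)]),.100]
    print((R.T@(t-st["position"])/.8).round(3), "tw",round(-np.degrees(f-f0)/120,3))
```

```text
[0.57813629 0.1514171  0.123     ] [0.57642701 0.15147633 0.16995508]
0.2289152108752791 0.3080948113195071
[ 2.00907446e-03  7.30556717e-04 -2.06234285e-05]
[0.004 0.001 0.087] tw -0.0
[ 0.002 -0.034  0.087] tw -0.057
[-0.004 -0.068  0.088] tw -0.115
[-0.014 -0.101  0.088] tw -0.172
[-0.027 -0.132  0.088] tw -0.229
[-0.045 -0.162  0.088] tw -0.286
[-0.066 -0.189  0.088] tw -0.344
[-0.09  -0.214  0.089] tw -0.401
[-0.117 -0.235  0.089] tw -0.458
[-0.146 -0.254  0.089] tw -0.516
[-0.177 -0.268  0.09 ] tw -0.573
```

Request:
{"fn": "move_arm", "kwargs": {"deltas": [[[0.003,0.001,0.06,0,0],[0.003,0.001,0.088,0,0],[0.002,-0.034,0.088,-0.057,0],[-0.004,-0.068,0.088,-0.115,0],[-0.014,-0.101,0.088,-0.172,0],[-0.027,-0.132,0.088,-0.229,0],[-0.045,-0.162,0.088,-0.286,0],[-0.066,-0.189,0.088,-0.344,0],[-0.09,-0.214,0.088,-0.401,0],[-0.117,-0.235,0.088,-0.458,0],[-0.146,-0.254,0.088,-0.516,0],[-0.177,-0.268,0.088,-0.573,0]]]}}

```text
clock: 2.5
position: [0.3791, 0.3134, 0.1058]
ee_rot: [0.0, 0.725, 0.689, 0.002]
contact_force: [0.9, -0.2, -0.2]
width: 0.0428
gripper_force: 0.4
```

Run:
```python
from h import *
goto(.36,.31,.25,-10)
```

```text
units [-0.0051 -0.0232 -0.1804] twist 0.0589 cur yaw -2.9 rows 3.0
```

Request:
{"fn": "move_arm", "kwargs": {"deltas": [[[-0.177,-0.268,0,0,-0.5],[0,0,-0.1,0,-0.5],[0,0,-0.2,0,-0.5]]]}}

```text
clock: 2.8
position: [0.3553, 0.2985, 0.1885]
ee_rot: [-0.003, 0.726, 0.687, -0.012]
contact_force: [5.2, 3.0, 1.1]
width: 0.064
gripper_force: 0.0
```

Request:
{"fn": "move_arm", "kwargs": {"deltas": [[[-0.736,0.223,-0.14,0.726,-0.5],[-0.736,0.223,-0.14,0.726,-0.5],[-0.736,0.223,-0.14,0.726,-0.5],[-0.736,0.223,-0.14,0.726,-0.5],[-0.736,0.223,-0.14,0.726,-0.5],[-0.736,0.223,-0.14,0.726,-0.5],[-0.736,0.223,-0.14,0.726,-0.5],[-0.736,0.223,-0.14,0.726,-0.5],[-0.736,0.223,-0.14,0.726,-0.5],[-0.736,0.223,-0.14,0.726,-0.5],[-0.736,0.223,-0.14,0.726,-0.5],[-0.736,0.223,-0.14,0.726,-0.5]]]}}

```text
clock: 4.0
position: [0.5063, -0.2706, 0.305]
ee_rot: [0.0, 1.0, -0.004, 0.001]
contact_force: [0.7, 0.8, 0.4]
width: 0.0641
gripper_force: 0.0
```

Run:
```python
from h import *
goto(.5,-.3,.33,-90)
im=manip.get_image("side"); st=manip.get_state(); w=manip.get_image("wrist")
import pickle; pickle.dump(wristcam(st),open("w3.pkl","wb")); cv2.imwrite("w3_raw.png",w[:,:,::-1]); cv2.imwrite("side3_raw.png",im[:,:,::-1])
o=np.vstack([w[:,:,::-1],cv2.resize(im[100:350,200:520,::-1],(256,200)).repeat(1,1) @np.eye(3) if 0 else np.zeros((0,640,3),np.uint8)])
o=cv2.resize(w[:,:,::-1],(800,500),interpolation=cv2.INTER_CUBIC); cv2.imwrite("pics/w3.png",o)
```

```text
units [-0.0075  0.0368 -0.0312] twist -0.0034 cur yaw -90.4 rows 1.0
```

View pics/w3.png

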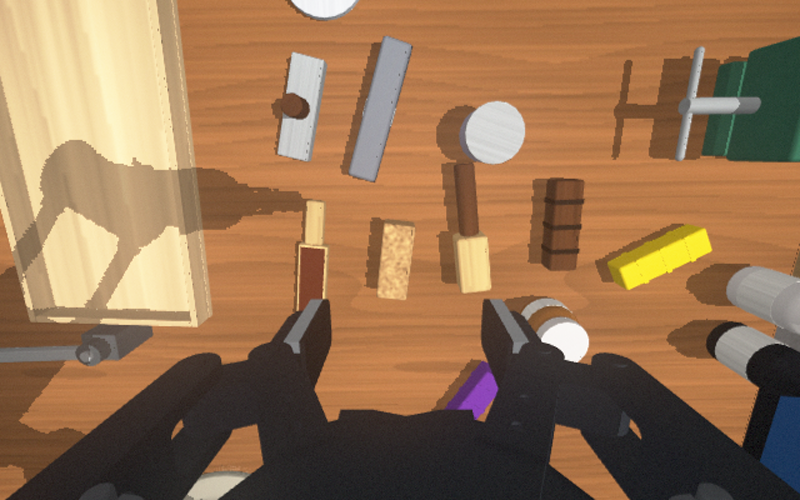

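The wrist view shows all six tools clearly, with image up being +x. The keeper is fully open, pointing left. I'll fit the top faces and overlay them to check.

```bash
cat > f3.py <<'E'
from h import *; import pickle
p=pickle.load(open("w3.pkl","rb")); im=cv2.imread("w3_raw.png")
def top(l,w,h): return [(l/2,w/2,h),(l/2,-w/2,h),(-l/2,-w/2,h),(-l/2,w/2,h)]
O={"iron":(top(110,36,18),[(292,52),(327,60),(313,160),(277,153)]),
"awl":(top(150,32,28),[(385,36),(412,43),(375,182),(346,173)]),
"paddle":([(78,11,16),(78,-11,16),(23,18,16),(23,-18,16)],[(306,200),(325,203),(299,243),(327,246)]),
"cork":(top(95,38,34),[(384,219),(414,224),(406,299),(377,296)]),
"maul":(top(70,38,38),[(453,236),(487,233),(492,290),(458,293)]),
"burn":(top(110,34,30),[(548,178),(584,181),(577,269),(543,268)])}
S=2.5;o=np.array([190,15]); c=cv2.resize(im[15:250,190:490],None,fx=S,fy=S,interpolation=cv2.INTER_CUBIC)
for k,(L,px) in O.items():
    v,e=fit(L,np.array(px)/1.25,p); print(k,v.round(4),np.degrees(v[2]).round(1),e.round(2))
    if k=="paddle": L=top(155,36,16)
    L=np.array(L)/1000; 
    for z in (1,0):
        cc,s=np.cos(v[2]),np.sin(v[2]); W=L*[1,1,z]@np.array([[cc,s,0],[-s,cc,0],[0,0,1]])+[v[0],v[1],0]
        cv2.polylines(c,[((proj(W,p)-o)*S).astype(int)],True,(0,255,0) if z else (255,0,0),1)
cv2.imwrite("pics/w3c.png",c)
print("iron knob",back(294/1.25,104/1.25,.05,p)); print("tin",back(493/1.25,132/1.25,.049,p))
E
python3 f3.py
```

```text
iron [ 0.6259 -0.1695 -0.2391] -13.7 1.81
awl [ 0.62   -0.2553 -0.3147] -18.0 1.57
paddle [ 0.445  -0.1652 -0.1381] -7.9 0.63
cork [ 0.4517 -0.2702 -0.1191] -6.8 0.99
maul [ 0.4477 -0.3629  0.1117] 6.4 1.29
burn [ 0.4909 -0.4705  0.0329] 1.9 3.03
iron knob [ 0.62627084 -0.16996029  0.05      ]
tin [ 0.59674113 -0.37665752  0.049     ]
```

View pics/w3c.png

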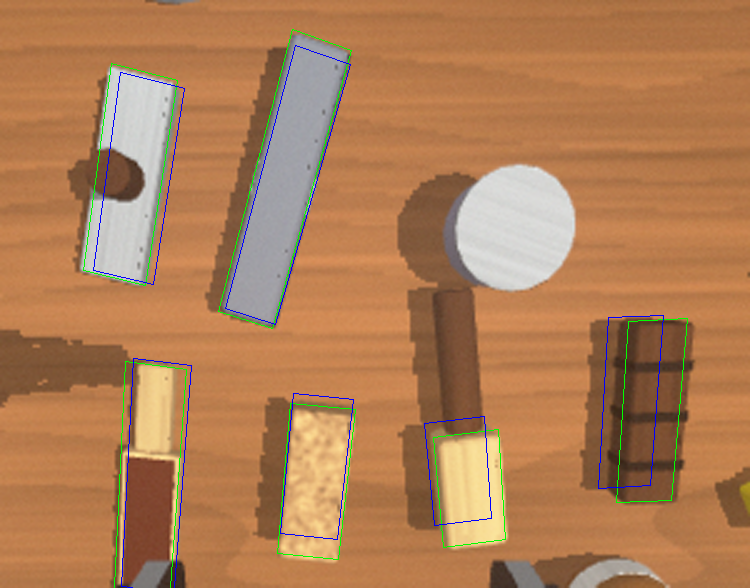

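The overlay sits on every tool. First pick is the awl case. I'm extending the helper to print moves for a list of poses.

```bash
cat >> h.py <<'E'
T=np.array([.5695,.071]); TY=-.051
def tray(x,y): c,s=np.cos(TY),np.sin(TY); return T+[c*x-s*y,s*x+c*y]
def plan(*ps):
    st,R=pose(); cur=np.degrees(np.arctan2(R[1,1],R[0,1])); last=np.zeros(3); la=0
    print("pos",st["position"].round(4),"yaw",cur.round(1),"w",round(st["width"],4),"gf",round(st["gripper_force"],1),"t",round(st["clock"],2),"q6",st["qpos"][[0,5]].round(2))
    for (x,y,z,yaw) in ps:
        d=R.T@(np.array([x,y,z])-st["position"])/.8
        a=-((yaw-cur+180)%360-180)/120
        print(d.round(3),round(a,3),"rows",np.ceil(max(np.linalg.norm(d-last)*16,abs(a-la)*120/8.59))); last=d; la=a
E
python3 -c "
from h import *
plan((.62,-.2553,.09,-108),(.62,-.2553,.012,-108))"
```

```text
pos [ 0.5078 -0.2752  0.3046] yaw -90.7 w 0.0639 gf 0.0 t 4.1 q6 [-0.62  0.97]
[ 0.139 -0.028  0.269] 0.144 rows 5.0
[ 0.139 -0.028  0.366] 0.144 rows 2.0
```

Request:
{"fn": "move_arm", "kwargs": {"deltas": [[[0.139,-0.028,0.269,0.144,-0.4],[0.139,-0.028,0.269,0.144,-0.4],[0.139,-0.028,0.269,0.144,-0.4],[0.139,-0.028,0.269,0.144,-0.4],[0.139,-0.028,0.269,0.144,-0.4],[0.139,-0.028,0.269,0.144,-0.4],[0.139,-0.028,0.269,0.144,-0.4]]], "squeeze": 60}}

```text
clock: 4.8
position: [0.6171, -0.2461, 0.0882]
ee_rot: [-0.0, 0.988, -0.153, -0.001]
contact_force: [-0.1, 0.2, 0.6]
width: 0.0599
gripper_force: 0.0
```

```bash
python3 -c "
from h import *
plan((.62,-.2553,.012,-108),(.62,-.2553,.15,-108))"
```

```text
pos [ 0.6171 -0.2461  0.0882] yaw -107.6 w 0.0599 gf 0.0 t 4.8 q6 [-0.48  1.39]
[0.007 0.01  0.095] 0.003 rows 2.0
[ 0.007  0.01  -0.077] 0.003 rows 3.0
```

Request:
{"fn": "move_arm", "kwargs": {"deltas": [[[0.007,0.01,0.05,0.003,-0.4],[0.007,0.01,0.09,0.003,-0.4],[0.007,0.01,0.095,0.003,-0.4],[0.007,0.01,0.095,0.003,0.5],[0.007,0.01,0.095,0.003,0.8],[0.007,0.01,0.095,0.003,0.8],[0.007,0.01,0.095,0.003,0.8],[0.007,0.01,0.03,0.003,0.8],[0.007,0.01,-0.03,0.003,0.8],[0.007,0.01,-0.077,0.003,0.8],[0.007,0.01,-0.077,0.003,0.8]]]}}

```text
clock: 5.9
position: [0.6242, -0.2581, 0.1589]
ee_rot: [0.003, 0.988, -0.156, 0.007]
contact_force: [1.1, -0.6, -1.3]
width: 0.0305
gripper_force: 61.9
```

```bash
python3 -c "
from h import *
t=tray(.105,-.057)
plan((*t,.12,-93),(*t,.024,-93))
cv2.imwrite('awl_side.png',manip.get_image('side')[100:300,230:520,::-1])"
```

```text
pos [ 0.6242 -0.2581  0.1589] yaw -108.0 w 0.0305 gf 61.9 t 5.9 q6 [-0.49  1.39]
[-0.047 -0.336  0.047] -0.125 rows 6.0
[-0.049 -0.336  0.167] -0.125 rows 2.0
```

Request:
{"fn": "move_arm", "kwargs": {"deltas": [[[-0.02,-0.1,0,-0.06,0.8],[-0.047,-0.336,0.03,-0.125,0.8],[-0.047,-0.336,0.047,-0.125,0.8],[-0.047,-0.336,0.047,-0.125,0.8],[-0.047,-0.336,0.047,-0.125,0.8],[-0.047,-0.336,0.047,-0.125,0.8],[-0.047,-0.336,0.047,-0.125,0.8],[-0.047,-0.336,0.047,-0.125,0.8],[-0.047,-0.336,0.047,-0.125,0.8]]]}}

```text
clock: 6.85
position: [0.6671, 0.0101, 0.112]
ee_rot: [0.0, 1.0, -0.027, -0.001]
contact_force: [-0.2, -0.8, -1.1]
width: 0.0303
gripper_force: 61.7
```

```bash
python3 -c "
from h import *
t=tray(.105,-.057)
plan((*t,.024,-93),(*t,.12,-93))
print(t)
st=manip.get_state(); import pickle; pickle.dump(wristcam(st),open('w4.pkl','wb'));w=manip.get_image('wrist')[:,:,::-1]; cv2.imwrite('w4_raw.png',w)
s=manip.get_image('side')[100:300,230:520,::-1]
o=np.zeros((600,640,3),np.uint8); o[:400]=w; o[400:,:290]=s; cv2.imwrite('pics/w4.png',o)"
```

```text
pos [0.6671 0.0101 0.112 ] yaw -93.0 w 0.0303 gf 61.7 t 6.85 q6 [-0.09  1.54]
[0.006 0.001 0.11 ] -0.0 rows 2.0
[ 0.006  0.001 -0.01 ] -0.0 rows 2.0
[0.67145774 0.00872143]
```

View pics/w4.png

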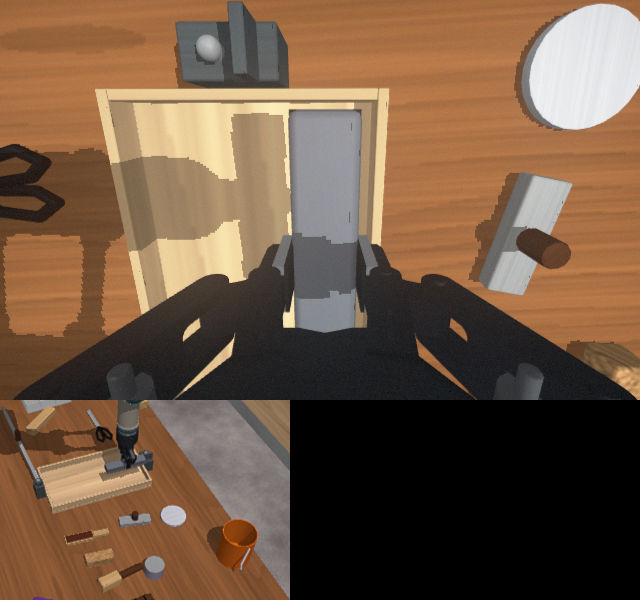

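The awl case is held square over the far half of the tray. Outer far rim corners are at (97,90) and (389,89), and the case's far end is at (325,110). I'll check the tray pose against these.

```bash
python3 -c "
from h import *; import pickle
p=pickle.load(open('w4.pkl','rb'))
for u,v,z in((97,90,.036),(389,89,.036),(325,110,.128)): print(back(u,v,z,p).round(4))
print(tray(.193,.103),tray(.193,-.103))
"
```

```text
[0.7643 0.1635 0.036 ]
[ 0.754  -0.0403  0.036 ]
[0.7393 0.0056 0.128 ]
[0.76749978 0.16402734] [ 0.75699833 -0.04170481]
```

Request:
{"fn": "move_arm", "kwargs": {"deltas": [[[0.004,0.001,0.05,0,0.8],[0.004,0.001,0.09,0,0.8],[0.004,0.001,0.108,0,0.8],[0.004,0.001,0.11,0,0.8],[0.004,0.001,0.11,0,0.1],[0.004,0.001,0.11,0,0.1],[0.004,0.001,0.11,0,0.1],[0.004,0.001,0.06,0,0.1],[0.004,0.001,0,0,0.1],[0.004,0.001,-0.06,0,-0.3],[0.004,0.001,-0.06,0,-0.3]]]}}

```text
clock: 8.05
position: [0.6757, 0.0099, 0.1698]
ee_rot: [0.001, 1.0, -0.026, 0.009]
contact_force: [0.4, 0.0, -1.0]
width: 0.0553
gripper_force: 0.0
```

```bash
sed -i 's/T=np.array(\[.5695/T=np.array([.5675/' h.py; python3 -c "
from h import *
b=(.4909,-.4705)
plan((*b,.16,-88),(*b,.09,-88))
"
```

```text
pos [0.6757 0.0099 0.1698] yaw -93.0 w 0.0553 gf 0.0 t 8.05 q6 [-0.09  1.53]
[-0.2    0.612  0.009] -0.042 rows 11.0
[-0.201  0.612  0.097] -0.042 rows 2.0
```

Request:
{"fn": "move_arm", "kwargs": {"deltas": [[[-0.202,0.612,0,-0.042,-0.4],[-0.202,0.612,0,-0.042,-0.4],[-0.202,0.612,0,-0.042,-0.4],[-0.202,0.612,0,-0.042,-0.4],[-0.202,0.612,0,-0.042,-0.4],[-0.202,0.612,0,-0.042,-0.4],[-0.202,0.612,0,-0.042,-0.4],[-0.202,0.612,0,-0.042,-0.4],[-0.202,0.612,0.02,-0.042,-0.4],[-0.202,0.612,0.06,-0.042,-0.4],[-0.202,0.612,0.09,-0.042,-0.4],[-0.202,0.612,0.09,-0.042,-0.4]]]}}

```text
clock: 9.25
position: [0.4795, -0.4711, 0.0831]
ee_rot: [-0.003, 1.0, 0.016, -0.003]
contact_force: [-0.0, 0.6, -0.4]
width: 0.06
gripper_force: 0.0
```

```bash
python3 -c "
from h import *
b=(.4909,-.4705)
st=manip.get_state(); p=wristcam(st); w=manip.get_image('wrist')[:,:,::-1]
cv2.imwrite('pics/w5.png',w)
plan((*b,.012,-88),(*b,.15,-88))
L=np.array([(55,17,30),(55,-17,30),(-55,-17,30),(-55,17,30)])/1000
a=np.radians(1.9);c,s=np.cos(a),np.sin(a);print(proj(L@np.array([[c,s,0],[-s,c,0],[0,0,1]])+[*b,0],p).round(0))
"
```

```text
pos [ 0.4815 -0.4701  0.0856] yaw -88.1 w 0.0598 gf 0.0 t 9.3 q6 [-0.88  0.66]
[0.012 0.001 0.092] -0.001 rows 2.0
[ 0.011  0.001 -0.081] -0.001 rows 3.0
[[297. 123.]
 [350. 123.]
 [347. 275.]
 [302. 275.]]
```

View pics/w5.png

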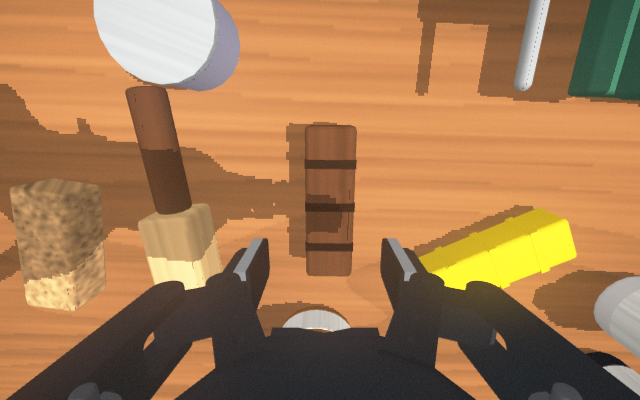

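The burnisher's top centre is at (329,200), about 3 mm further to -y than predicted. I'll correct for that and narrow the opening to stay clear of the yellow block.

Request:
{"fn": "move_arm", "kwargs": {"deltas": [[[0.011,0.005,0.05,0,-0.15],[0.011,0.005,0.088,0,-0.15],[0.011,0.005,0.092,0,-0.15],[0.011,0.005,0.092,0,0.5],[0.011,0.005,0.092,0,0.8],[0.011,0.005,0.092,0,0.8],[0.011,0.005,0.092,0,0.8],[0.011,0.005,0.03,0,0.8],[0.011,0.005,-0.03,0,0.8],[0.011,0.005,-0.09,0,0.8],[0.011,0.005,-0.12,0,0.8],[0.011,0.005,-0.12,0,0.8]]]}}

```text
clock: 10.5
position: [0.4945, -0.4761, 0.191]
ee_rot: [0.004, 1.0, 0.018, 0.004]
contact_force: [-0.0, -0.4, -1.1]
width: 0.0329
gripper_force: 62.4
```

```bash
python3 -c "
from h import *
t=tray(.115,.057)
plan((*t,.17,-93),(*t,.1,-93))
"
```

```text
pos [ 0.4945 -0.4761  0.191 ] yaw -88.0 w 0.0329 gf 62.4 t 10.5 q6 [-0.87  0.67]
[ 0.265 -0.739  0.021] 0.042 rows 13.0
[ 0.264 -0.74   0.109] 0.042 rows 2.0
```

Request:
{"fn": "move_arm", "kwargs": {"deltas": [[[0.265,-0.74,0.02,0.042,0.8],[0.265,-0.74,0.02,0.042,0.8],[0.265,-0.74,0.02,0.042,0.8],[0.265,-0.74,0.02,0.042,0.8],[0.265,-0.74,0.02,0.042,0.8],[0.265,-0.74,0.02,0.042,0.8],[0.265,-0.74,0.02,0.042,0.8],[0.265,-0.74,0.02,0.042,0.8],[0.265,-0.74,0.02,0.042,0.8],[0.265,-0.74,0.02,0.042,0.8],[0.265,-0.74,0.03,0.042,0.8],[0.265,-0.74,0.05,0.042,0.8]]]}}

```text
clock: 11.7
position: [0.6744, 0.0977, 0.1533]
ee_rot: [-0.0, 1.0, -0.026, 0.0]
contact_force: [0.3, -0.1, -0.8]
width: 0.0325
gripper_force: 65.5
```

Request:
{"fn": "move_arm", "kwargs": {"deltas": [[[0,0,0,0,0.8],[0,0,0,0,0.8],[0,0,0,0,0.8]]]}}

```text
clock: 12.0
position: [0.6733, 0.0946, 0.1527]
ee_rot: [0.0, 1.0, -0.026, -0.001]
contact_force: [-0.2, 0.2, -0.7]
width: 0.0326
gripper_force: 65.6
```

```bash
python3 -c "
from h import *
t=tray(.115,.057)
plan((*t,.1,-93),(*t,.024,-93))
"
```

```text
pos [0.6733 0.0946 0.1527] yaw -93.0 w 0.0326 gf 65.6 t 12.0 q6 [0.04 1.66]
[ 0.013 -0.035  0.066] -0.0 rows 2.0
[ 0.013 -0.035  0.161] -0.0 rows 2.0
```

Request:
{"fn": "move_arm", "kwargs": {"deltas": [[[0.013,-0.035,0.05,0,0.8],[0.013,-0.035,0.1,0,0.8],[0.013,-0.035,0.14,0,0.8],[0.013,-0.035,0.16,0,0.8],[0.013,-0.035,0.161,0,0.8],[0.013,-0.035,0.161,0,0.05],[0.013,-0.035,0.161,0,0.05],[0.013,-0.035,0.161,0,0.05],[0.013,-0.035,0.1,0,0.05],[0.013,-0.035,0.04,0,0.05],[0.013,-0.035,-0.02,0,-0.1],[0.013,-0.035,-0.02,0,-0.1]]]}}

```text
clock: 13.2
position: [0.6906, 0.1233, 0.179]
ee_rot: [-0.001, 1.0, -0.026, 0.008]
contact_force: [0.4, 1.4, 0.5]
width: 0.0469
gripper_force: 0.0
```

```bash
python3 -c "
from h import *
t=(.626,-.1695)
plan((*t,.16,-104),(*t,.1,-104))
st=manip.get_state(); import pickle; pickle.dump(wristcam(st),open('w6.pkl','wb')); cv2.imwrite('w6_raw.png',manip.get_image('wrist')[:,:,::-1])
"
```

```text
pos [0.6906 0.1233 0.179 ] yaw -93.0 w 0.0469 gf 0.0 t 13.2 q6 [0.08 1.7 ]
[-0.062  0.37   0.022] 0.092 rows 7.0
[-0.063  0.37   0.097] 0.092 rows 2.0
```

Request:
{"fn": "move_arm", "kwargs": {"deltas": [[[-0.06,0.371,0.02,0.092,-0.15],[-0.06,0.371,0.02,0.092,-0.15],[-0.06,0.371,0.02,0.092,-0.15],[-0.06,0.371,0.02,0.092,-0.15],[-0.06,0.371,0.02,0.092,-0.15],[-0.06,0.371,0.05,0.092,-0.15],[-0.06,0.371,0.09,0.092,-0.15],[-0.06,0.371,0.09,0.092,-0.15],[-0.06,0.371,0.09,0.092,-0.15]]]}}

```text
clock: 14.15
position: [0.6214, -0.1703, 0.0965]
ee_rot: [-0.001, 0.992, -0.123, -0.002]
contact_force: [0.2, 0.6, 1.0]
width: 0.0488
gripper_force: 0.0
```

```bash
python3 -c "
from h import *; import pickle
t=(.626,-.1695)
plan((*t,.031,-104),(*t,.15,-104))
p=wristcam(manip.get_state()); w=manip.get_image('wrist')[:,:,::-1]
print('knob top pred',proj(np.array([*t,.05]),p))
o=np.zeros((400,800,3),np.uint8)
o[:250,:400]=cv2.resize(w,(400,250)); o[:250,400:]=cv2.resize(cv2.imread('w6_raw.png'),(400,250)); o=o[:250]
o=cv2.resize(o,(800,250)); cv2.imwrite('pics/w7.png',o)
"
```

```text
pos [ 0.6214 -0.1703  0.0965] yaw -104.1 w 0.0488 gf 0.0 t 14.15 q6 [-0.38  1.44]
[ 0.006 -0.002  0.082] -0.001 rows 2.0
[ 0.005 -0.002 -0.067] -0.001 rows 3.0
knob top pred [[321.06136381 218.46785847]]
```

View pics/w7.png

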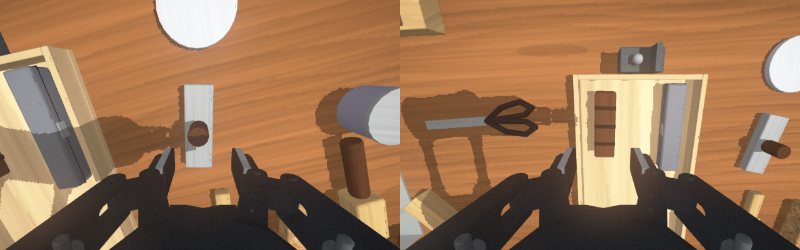

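The awl case and burnisher lie flat with a wide gap between them. The iron's knob is at about (317,211), slightly up and left of the prediction, so I adjust.

Request:
{"fn": "move_arm", "kwargs": {"deltas": [[[0.01,-0.004,0.05,0,-0.15],[0.01,-0.004,0.08,0,-0.15],[0.01,-0.004,0.082,0,-0.15],[0.01,-0.004,0.082,0,0.6],[0.01,-0.004,0.082,0,0.9],[0.01,-0.004,0.082,0,0.9],[0.01,-0.004,0.082,0,0.9],[0.01,-0.004,0.082,0,0.9],[0.01,-0.004,0.03,0,0.9],[0.01,-0.004,-0.03,0,0.9],[0.01,-0.004,-0.067,0,0.9],[0.01,-0.004,-0.067,0,0.9]]], "squeeze": 80}}

```text
clock: 15.4
position: [0.6337, -0.1715, 0.1566]
ee_rot: [0.002, 0.992, -0.122, 0.005]
contact_force: [0.9, 0.7, -5.2]
width: 0.0218
gripper_force: 80.0
```

```bash
python3 -c "
from h import *
t=tray(.112,.001)
plan((*t,.15,-93),(*t,.042,-93))
"
```

```text
pos [ 0.6337 -0.1715  0.1566] yaw -104.0 w 0.0218 gf 80.0 t 15.4 q6 [-0.37  1.45]
[-0.017 -0.302  0.007] -0.092 rows 5.0
[-0.018 -0.303  0.142] -0.092 rows 3.0
```

Request:
{"fn": "move_arm", "kwargs": {"deltas": [[[-0.016,-0.302,0.007,-0.092,0.9],[-0.016,-0.302,0.007,-0.092,0.9],[-0.016,-0.302,0.007,-0.092,0.9],[-0.016,-0.302,0.007,-0.092,0.9],[-0.016,-0.302,0.007,-0.092,0.9],[-0.016,-0.302,0.03,-0.092,0.9],[-0.016,-0.302,0.04,-0.092,0.9],[-0.016,-0.302,0.04,-0.092,0.9],[-0.016,-0.302,0.04,-0.092,0.9]]]}}

```text
clock: 16.3
position: [0.6764, 0.0664, 0.1181]
ee_rot: [0.0, 1.0, -0.027, -0.001]
contact_force: [0.2, -0.2, -4.3]
width: 0.0218
gripper_force: 80.3
```

```bash
python3 -c "
from h import *
t=tray(.112,.001)
plan((*t,.042,-93))
w=manip.get_image('wrist')[:,:,::-1]
cv2.imwrite('pics/w8.png',w[:300])
"
```

```text
pos [0.6764 0.0664 0.1181] yaw -93.1 w 0.0218 gf 80.3 t 16.3 q6 [-0.    1.62]
[ 0.004 -0.     0.095] -0.001 rows 2.0
```

View pics/w8.png

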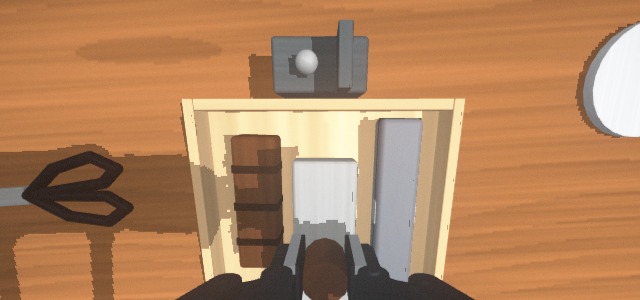

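The iron is square between its neighbours; lowering it.

Request:
{"fn": "move_arm", "kwargs": {"deltas": [[[0.004,0,0.05,0,0.9],[0.004,0,0.085,0,0.9],[0.004,0,0.094,0,0.9],[0.004,0,0.095,0,0.9],[0.004,0,0.095,0,0.1],[0.004,0,0.095,0,0.1],[0.004,0,0.095,0,0.1],[0.004,0,0.04,0,0.1],[0.004,0,-0.02,0,0],[0.004,0,-0.06,0,-0.2],[0.004,0,-0.06,0,-0.2]]], "squeeze": 60}}

```text
clock: 17.45
position: [0.6844, 0.0677, 0.175]
ee_rot: [-0.0, 1.0, -0.026, 0.007]
contact_force: [0.1, 0.8, 0.1]
width: 0.0511
gripper_force: 0.0
```

```bash
python3 -c "
from h import *
# maul grip point at +12mm along x from head centre
a=np.radians(6.4); g=(.4477+.012*np.cos(a),-.3629+.012*np.sin(a)); print(g)
plan((*g,.16,-84),(*g,.1,-84))
"
```

```text
(np.float64(0.45962521502992715), np.float64(-0.3615623728135241))
pos [0.6844 0.0677 0.175 ] yaw -93.0 w 0.0511 gf 0.0 t 17.45 q6 [-0.    1.62]
[-0.253  0.551  0.015] -0.075 rows 10.0
[-0.254  0.551  0.09 ] -0.075 rows 2.0
```

Request:
{"fn": "move_arm", "kwargs": {"deltas": [[[-0.25,0.551,0,-0.075,-0.3],[-0.25,0.551,0,-0.075,-0.3],[-0.25,0.551,0,-0.075,-0.3],[-0.25,0.551,0,-0.075,-0.3],[-0.25,0.551,0,-0.075,-0.3],[-0.25,0.551,0,-0.075,-0.3],[-0.25,0.551,0,-0.075,-0.3],[-0.25,0.551,0.02,-0.075,-0.3],[-0.25,0.551,0.06,-0.075,-0.3],[-0.25,0.551,0.09,-0.075,-0.3],[-0.25,0.551,0.09,-0.075,-0.3],[-0.25,0.551,0.09,-0.075,-0.3]]]}}

```text
clock: 18.65
position: [0.4562, -0.3622, 0.0937]
ee_rot: [-0.001, 0.999, 0.051, -0.001]
contact_force: [-0.2, 0.1, 0.6]
width: 0.0555
gripper_force: 0.0
```

```bash
python3 -c "
from h import *
g=(.4596,-.3616)
plan((*g,.016,-84),(*g,.16,-84))
p=wristcam(manip.get_state()); w=manip.get_image('wrist')[:,:,::-1]
cv2.imwrite('w9_raw.png',w); cv2.imwrite('pics/w9.png',w)
a=np.radians(6.4);c,s=np.cos(a),np.sin(a)
L=np.array([(35,19,38),(35,-19,38),(-35,-19,38),(-35,19,38),(120,0,19)])/1000
print(proj(L@np.array([[c,s,0],[-s,c,0],[0,0,1]])+[.4477,-.3629,0],p).round(0).tolist())
"
```

```text
pos [ 0.4562 -0.3622  0.0937] yaw -84.1 w 0.0555 gf 0.0 t 18.65 q6 [-0.79  0.68]
[ 0.004 -0.     0.097] -0.001 rows 2.0
[ 0.004 -0.001 -0.083] -0.001 rows 3.0
[[296.0, 184.0], [351.0, 183.0], [349.0, 274.0], [299.0, 274.0], [322.0, 54.0]]
```

View pics/w9.png

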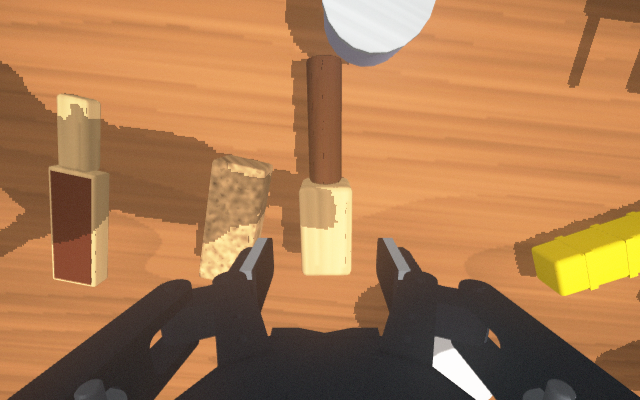

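Maul matches its prediction within 2 px and the handle end sits just off the tin, so a straight lift is safe. In the same step I re-check cork and paddle from this picture.

Request:
{"fn": "move_arm", "kwargs": {"deltas": [[[0.004,0,0.05,0,-0.3],[0.004,0,0.09,0,-0.3],[0.004,0,0.096,0,-0.3],[0.004,0,0.097,0,0.4],[0.004,0,0.097,0,0.8],[0.004,0,0.097,0,0.8],[0.004,0,0.097,0,0.8],[0.004,0,0.05,0,0.8],[0.004,0,0,0,0.8],[0.004,0,-0.05,0,0.8],[0.004,0,-0.083,0,0.8],[0.004,0,-0.083,0,0.8]]], "squeeze": 70}}

```text
clock: 19.9
position: [0.4628, -0.364, 0.1668]
ee_rot: [0.004, 0.999, 0.052, 0.004]
contact_force: [0.1, -0.4, -2.3]
width: 0.0371
gripper_force: 70.9
```

```bash
python3 -c "
from h import *
t=tray(-.0185,-.0305)
plan((*t,.16,-3),(*t,.028,-3))
"
```

```text
pos [ 0.4628 -0.364   0.1668] yaw -84.0 w 0.0371 gf 70.9 t 19.9 q6 [-0.78  0.68]
[ 0.158 -0.493  0.006] -0.675 rows 10.0
[ 0.157 -0.494  0.17 ] -0.675 rows 3.0
```

Request:
{"fn": "move_arm", "kwargs": {"deltas": [[[0.158,-0.493,0.006,-0.675,0.8],[0.158,-0.493,0.006,-0.675,0.8],[0.158,-0.493,0.006,-0.675,0.8],[0.158,-0.493,0.006,-0.675,0.8],[0.158,-0.493,0.006,-0.675,0.8],[0.158,-0.493,0.006,-0.675,0.8],[0.158,-0.493,0.006,-0.675,0.8],[0.158,-0.493,0.006,-0.675,0.8],[0.158,-0.493,0.006,-0.675,0.8],[0.158,-0.493,0.04,-0.675,0.8],[0.158,-0.493,0.06,-0.675,0.8],[0.158,-0.493,0.06,-0.675,0.8]]]}}

```text
clock: 21.1
position: [0.5421, 0.0441, 0.1102]
ee_rot: [-0.003, 0.725, 0.689, -0.003]
contact_force: [0.2, 0.4, -1.6]
width: 0.0372
gripper_force: 71.0
```

Request:
{"fn": "move_arm", "kwargs": {"deltas": [[[0,0,0,0,0.8],[0,0,0,0,0.8]]]}}

```text
clock: 21.3
position: [0.5458, 0.0433, 0.1142]
ee_rot: [0.0, 0.726, 0.688, 0.0]
contact_force: [0.1, -0.2, -1.8]
width: 0.0371
gripper_force: 71.0
```

```bash
python3 -c "
from h import *
t=tray(-.0185,-.0305)
plan((*t,.027,-3))
"
```

```text
pos [0.5458 0.0433 0.1142] yaw -3.0 w 0.0371 gf 71.0 t 21.3 q6 [-0.05  0.01]
[-0.002  0.002  0.109] -0.0 rows 2.0
```

Request:
{"fn": "move_arm", "kwargs": {"deltas": [[[-0.002,0,0.05,0,0.8],[-0.002,0,0.09,0,0.8],[-0.002,0,0.107,0,0.8],[-0.002,0,0.109,0,0.8],[-0.002,0,0.109,0,-0.03],[-0.002,0,0.109,0,-0.03],[-0.002,0,0.109,0,-0.03],[-0.002,0,0.109,0,-0.03],[-0.002,0,0.05,0,-0.03],[-0.002,0,0,0,-0.03],[-0.002,0,-0.06,0,-0.03],[-0.002,0,-0.06,0,-0.03]]]}}

```text
clock: 22.5
position: [0.5498, 0.0419, 0.1687]
ee_rot: [0.005, 0.725, 0.688, 0.005]
contact_force: [0.2, -0.6, 0.6]
width: 0.044
gripper_force: 0.0
```

```bash
python3 -c "
from h import *
g=(.4517,-.2702)
plan((*g,.16,-97),(*g,.1,-97))
w=manip.get_image('wrist')[:,:,::-1]; cv2.imwrite('w10_raw.png',w)
"
```

```text
pos [0.5498 0.0419 0.1687] yaw -3.0 w 0.044 gf 0.0 t 22.5 q6 [-0.05  0.  ]
[-0.396 -0.102  0.009] 0.783 rows 11.0
[-0.396 -0.103  0.084] 0.783 rows 2.0
```

Request:
{"fn": "move_arm", "kwargs": {"deltas": [[[-0.396,-0.1,0,0.783,-0.3],[-0.396,-0.1,0,0.783,-0.3],[-0.396,-0.1,0,0.783,-0.3],[-0.396,-0.1,0,0.783,-0.3],[-0.396,-0.1,0,0.783,-0.3],[-0.396,-0.1,0,0.783,-0.3],[-0.396,-0.1,0,0.783,-0.3],[-0.396,-0.1,0.02,0.783,-0.3],[-0.396,-0.1,0.06,0.783,-0.3],[-0.396,-0.1,0.08,0.783,-0.3],[-0.396,-0.1,0.08,0.783,-0.3],[-0.396,-0.1,0.08,0.783,-0.3]]]}}

```text
clock: 23.75
position: [0.4474, -0.2693, 0.0957]
ee_rot: [-0.001, 0.998, -0.061, -0.002]
contact_force: [0.9, 0.8, 0.8]
width: 0.0557
gripper_force: 0.0
```

```bash
cat > seg.py <<'E'
from h import *; import sys,pickle
# compare the predicted outline with dominant colour blob near it; print blob min-area rect vs prediction
x,y,yaw,l,w,h=map(float,sys.argv[1:7])
st=manip.get_state(); p=wristcam(st); im=manip.get_image("wrist")[:,:,::-1]; cv2.imwrite("seg_raw.png",im)
a=np.radians(yaw);c,s=np.cos(a),np.sin(a)
L=np.array([(l/2,w/2,h),(l/2,-w/2,h),(-l/2,-w/2,h),(-l/2,w/2,h)])/1000
q=proj(L@np.array([[c,s,0],[-s,c,0],[0,0,1]])+[x,y,0],p); print("pred",q.round(0).tolist())
lab=cv2.cvtColor(im,cv2.COLOR_BGR2LAB).astype(float)
cen=q.mean(0).astype(int); seed=np.median(lab[cen[1]-15:cen[1]+15,cen[0]-12:cen[0]+12].reshape(-1,3),0)
print("seed",seed)
for v in range(int(q[:,1].min())-15,int(q[:,1].max())+16,15):
    g=cv2.GaussianBlur(lab,(3,3),0)[v,int(q[:,0].min())-25:int(q[:,0].max())+26]
    d=np.abs(np.diff(g,axis=0)).sum(1); i=np.argsort(d)[::-1][:8]
    print(v,sorted((int(q[:,0].min())-25+i).tolist()))
E
python3 seg.py .4517 -.2702 -6.8 95 38 34; python3 -c "
from h import *
g=(.4517,-.2702)
plan((*g,.014,-97),(*g,.16,-97))"
```

```text
pred [[297.0, 145.0], [352.0, 145.0], [349.0, 269.0], [300.0, 269.0]]
seed [124.5 144.  158. ]
130 [281, 308, 310, 317, 318, 323, 342, 352]
145 [287, 313, 320, 321, 335, 336, 345, 346]
160 [309, 310, 331, 332, 333, 334, 335, 349]
175 [308, 309, 310, 331, 332, 333, 334, 375]
190 [311, 312, 331, 332, 333, 334, 345, 348]
205 [307, 308, 310, 311, 331, 332, 333, 334]
220 [305, 306, 310, 311, 331, 332, 333, 365]
235 [308, 309, 310, 330, 331, 332, 333, 334]
250 [271, 272, 273, 312, 331, 332, 375, 376]
265 [272, 273, 274, 331, 332, 374, 375, 376]
280 [271, 272, 298, 299, 300, 341, 369, 376]
pos [ 0.4479 -0.2696  0.0964] yaw -96.8 w 0.0554 gf 0.0 t 23.8 q6 [-0.67  1.01]
[0.005 0.    0.103] 0.002 rows 2.0
[ 0.005  0.    -0.08 ] 0.002 rows 3.0
```

Run:
```python
import cv2,numpy as np
im=cv2.imread("seg_raw.png"); lab=cv2.cvtColor(im,cv2.COLOR_BGR2LAB)
r=lab[100:300,200:440]; s=cv2.resize(r,(60,25),interpolation=cv2.INTER_AREA)
ch=" .:-=+*#%@"
for row in s: print("".join(ch[min(9,int(v[0])//26)] for v in row))
print()
for row in s: print("".join(ch[int(np.clip((int(v[1])-134)//3,0,9))] for v in row))
```

```text
**************##################****************************
#######################*****#######********************#####
##########*****######******************#####################
*****************************###############################
##************************#####################*************
##*****************###########****##************************
%#***************************+++++************************##
%#**************************=====*%%%%#%#%%%%###############
%##*************************+=+++#@@%%%%%%%%%%##############
****************************=+=++#%%@@@%%%%%%%##########****
*++++***********************====+#%%@%%%%%@@@###############
*++======+++++++************===++#%%%%@%%%%%%%######********
****++=====================*====+#%%%%@%%@@%%%#*************
---+++=====================+=====#%%%%%@%%%@%%**************
---=++=====================+=====#%%%%%%%%%@%#**************
---=++===========++++++*++**=====##%%%@%%%%%%#**************
:::-*+++++******************====+#%%@@@%%%%%%#**************
::::++**********=-**********====+#%%%%%%%%%%*=**************
::
[... 1236 characters left out ...]
----------=-----.            ++++++++++++==
---:  :--------------------------.           .+++++++++=++++
---:  :-:-::::---==-=======+-----..          .++++++++++++++
----  .-==++++++++++++++++++-----.           .++++++++++++++
----. :===+=+=   .=++++++++=-----.           .  -+++++++++++
----. .+++=:.     =+++++++++-----.          ...  .:-++++++++
==++:  =+:        -+++++++==--==-.          ...     .=++++++
****+  -.         :+++++++++++++=           ....      -+++++
****+             -+++++=======+=           ....       .--++
***.              =+++++=+++++++++=======++=-.             -
:.               -+++++++++++++++++++++++++++:              
                :++++++++++++++++++++++++++++=
```

The cork shows as a clear low-redness block at columns 331–382, rows 155–270. That is about 22 mm right of where I expected it, so it was knocked. Re-fitting it.

Run:
```python
from h import *
im=cv2.imread("seg_raw.png"); lab=cv2.cvtColor(im,cv2.COLOR_BGR2LAB)
m=((lab[...,1]<139)&(lab[...,0]>150)).astype(np.uint8); m[:140]=0;m[285:]=0;m[:,:315]=0;m[:,395:]=0
m=cv2.morphologyEx(m,cv2.MORPH_OPEN,np.ones((5,5)))
ys,xs=np.nonzero(m)
for v in range(150,280,12): 
    u=xs[ys==v]; print(v,u.min() if len(u) else None,u.max() if len(u) else None,end="; ")
p=wristcam(manip.get_state())
c=max(cv2.findContours(m,0,2)[0],key=cv2.contourArea); b=cv2.boxPoints(cv2.minAreaRect(c)); print(b.round(0).tolist())
for u,w in b: print(back(u,w,.034,p).round(4))
mm=cv2.moments(c); print(back(mm["m10"]/mm["m00"],mm["m01"]/mm["m00"],.034,p))
```

```text
150 None None; 162 334 385; 174 335 385; 186 334 384; 198 334 383; 210 334 378; 222 338 381; 234 334 381; 246 334 394; 258 335 375; 270 333 375; [[333.0, 275.0], [334.0, 157.0], [385.0, 157.0], [384.0, 275.0]]
[ 0.3991 -0.2708  0.034 ]
[ 0.491  -0.2819  0.034 ]
[ 0.4864 -0.3172  0.034 ]
[ 0.3938 -0.3106  0.034 ]
[ 0.44694957 -0.29412255  0.034     ]
```

```bash
python3 -c "
from h import *
g=(.445,-.294)
plan((*g,.09,-97),(*g,.014,-97),(*g,.16,-97))"
```

```text
pos [ 0.4479 -0.2696  0.0964] yaw -96.8 w 0.0554 gf 0.0 t 23.8 q6 [-0.67  1.01]
[-0.     0.031  0.008] 0.002 rows 1.0
[0.    0.031 0.103] 0.002 rows 2.0
[-0.     0.031 -0.08 ] 0.002 rows 3.0
```

Request:
{"fn": "move_arm", "kwargs": {"deltas": [[[0,0.031,0.01,0,-0.4],[0,0.031,0.05,0,-0.4],[0,0.031,0.09,0,-0.4],[0,0.031,0.103,0,-0.4],[0,0.031,0.103,0,0.4],[0,0.031,0.103,0,0.8],[0,0.031,0.103,0,0.8],[0,0.031,0.103,0,0.8],[0,0.031,0.05,0,0.8],[0,0.031,-0.01,0,0.8],[0,0.031,-0.08,0,0.8],[0,0.031,-0.08,0,0.8]]], "squeeze": 50}}

```text
clock: 25.0
position: [0.4491, -0.2976, 0.169]
ee_rot: [0.004, 0.998, -0.06, 0.006]
contact_force: [0.4, -0.6, -0.7]
width: 0.0371
gripper_force: 50.9
```

```bash
python3 -c "
from h import *
t=tray(-.140,0)
plan((*t,.16,-3),(*t,.1,-3))
"
```

```text
pos [ 0.4491 -0.2976  0.169 ] yaw -96.9 w 0.0371 gf 50.9 t 25.0 q6 [-0.71  0.98]
[-0.083 -0.463  0.006] -0.783 rows 11.0
[-0.084 -0.464  0.081] -0.783 rows 2.0
```

Request:
{"fn": "move_arm", "kwargs": {"deltas": [[[-0.083,-0.463,0,-0.783,0.8],[-0.083,-0.463,0,-0.783,0.8],[-0.083,-0.463,0,-0.783,0.8],[-0.083,-0.463,0,-0.783,0.8],[-0.083,-0.463,0,-0.783,0.8],[-0.083,-0.463,0,-0.783,0.8],[-0.083,-0.463,0,-0.783,0.8],[-0.083,-0.463,0,-0.783,0.8],[-0.083,-0.463,0,-0.783,0.8],[-0.083,-0.463,0,-0.783,0.8],[-0.083,-0.463,0.04,-0.783,0.8],[-0.083,-0.463,0.06,-0.783,0.8]]]}}

```text
clock: 26.2
position: [0.4235, 0.0812, 0.1124]
ee_rot: [-0.0, 0.724, 0.69, -0.0]
contact_force: [-1.0, -0.4, -0.9]
width: 0.0372
gripper_force: 50.9
```

Request:
{"fn": "move_arm", "kwargs": {"deltas": [[[0,0,0,0,0.8],[0,0,0,0,0.8]]]}}

```text
clock: 26.4
position: [0.4246, 0.081, 0.1138]
ee_rot: [0.0, 0.725, 0.688, 0.0]
contact_force: [0.3, -0.1, -0.7]
width: 0.0369
gripper_force: 50.9
```

```bash
python3 -c "
from h import *
t=tray(-.140,0)
plan((*t,.025,-3))
cv2.imwrite('w11_raw.png',manip.get_image('wrist')[:,:,::-1])
"
```

```text
pos [0.4246 0.081  0.1138] yaw -3.0 w 0.0369 gf 50.9 t 26.4 q6 [0.03 0.08]
[-0.003  0.004  0.111] 0.0 rows 2.0
```

Request:
{"fn": "move_arm", "kwargs": {"deltas": [[[-0.003,0.004,0.05,0,0.8],[-0.003,0.004,0.09,0,0.8],[-0.003,0.004,0.109,0,0.8],[-0.003,0.004,0.111,0,0.8],[-0.003,0.004,0.111,0,-0.03],[-0.003,0.004,0.111,0,-0.03],[-0.003,0.004,0.111,0,-0.03],[-0.003,0.004,0.111,0,-0.03],[-0.003,0.004,0.05,0,-0.03],[-0.003,0.004,0,0,-0.03],[-0.003,0.004,-0.06,0,-0.1],[-0.003,0.004,-0.06,0,-0.1]]]}}

```text
clock: 27.65
position: [0.4323, 0.0786, 0.1681]
ee_rot: [0.005, 0.725, 0.688, 0.005]
contact_force: [1.0, -1.1, 0.6]
width: 0.0467
gripper_force: 0.0
```

```bash
python3 -c "
from h import *
a=np.radians(-7.9); g=(.445-.012*np.cos(a),-.1652-.012*np.sin(a)); print(g)
plan((*g,.2,-98),(*g,.11,-98))
"
```

```text
(np.float64(0.4331138864411403), np.float64(-0.16355066544755426))
pos [0.4323 0.0786 0.1681] yaw -3.0 w 0.0467 gf 0.0 t 27.65 q6 [0.02 0.07]
[-0.302  0.017 -0.04 ] 0.792 rows 12.0
[-0.302  0.016  0.072] 0.792 rows 2.0
```

Request:
{"fn": "move_arm", "kwargs": {"deltas": [[[-0.302,0.019,0,0.792,-0.3],[-0.302,0.019,0,0.792,-0.3],[-0.302,0.019,0,0.792,-0.3],[-0.302,0.019,0,0.792,-0.3],[-0.302,0.019,0,0.792,-0.3],[-0.302,0.019,0,0.792,-0.3],[-0.302,0.019,0,0.792,-0.3],[-0.302,0.019,0.02,0.792,-0.3],[-0.302,0.019,0.04,0.792,-0.3],[-0.302,0.019,0.06,0.792,-0.3],[-0.302,0.019,0.06,0.792,-0.3],[-0.302,0.019,0.06,0.792,-0.3]]]}}

```text
clock: 28.85
position: [0.4297, -0.1634, 0.1131]
ee_rot: [-0.0, 0.998, -0.07, -0.001]
contact_force: [0.6, 0.6, 0.2]
width: 0.0557
gripper_force: 0.0
```

Run:
```python
from h import *
g=(.4331,-.1636)
plan((*g,.011,-98),(*g,.16,-98))
p=wristcam(manip.get_state()); im=manip.get_image("wrist")[:,:,::-1]; cv2.imwrite("w12_raw.png",im)
a=np.radians(-7.9);c,s=np.cos(a),np.sin(a)
L=np.array([(78,11,16),(78,-11,16),(23,18,16),(23,-18,16),(-77,18,16),(-77,-18,16)])/1000
print(proj(L@np.array([[c,s,0],[-s,c,0],[0,0,1]])+[.445,-.1652,0],p).round(0).tolist())
lab=cv2.cvtColor(im,cv2.COLOR_BGR2LAB); s=cv2.resize(lab[60:300,200:440],(60,30),interpolation=cv2.INTER_AREA); ch=" .:-=+*#%@"
for i,row in enumerate(s): print("%3d "%(60+8*i)+"".join(ch[min(9,int(v[0])//26)] for v in row)+" "+"".join(ch[int(np.clip((int(v[1])-134)//3,0,9))] for v in row))
```

```text
pos [ 0.4297 -0.1634  0.1131] yaw -98.0 w 0.0557 gf 0.0 t 28.85 q6 [-0.51  1.2 ]
[ 0.004 -0.     0.128] -0.0 rows 3.0
[ 0.004 -0.    -0.059] -0.0 rows 3.0
[[309.0, 87.0], [337.0, 87.0], [301.0, 159.0], [345.0, 158.0], [304.0, 268.0], [344.0, 268.0]]
 60 ***********************************+++++++****************** +++++++++++++++++++++++++++++++++++++++===+=++++++++++++++++
 68 ******************+++++++++++******************************* ++++++++++++++++++++++======++++++++++++++++++++++++++++++++
 76 ****++++++++++++++***************************************+++ ++++++==++======+++++++++++++++++++++++++++++++++++++++++++=
 84 +++++++++****************++*#####******+++++++*+++*+******** ======+++++++++++++++++++==::....:++++=++=++===+++++++++++++
 92 ***************++++++++++==#%%%%%#************************** =+==++++++==+===========+-:       =+=++======+=+==++++++++++
100 +++++++++++++++++++++++++==#%%%%%%************************** =================+=+++++=::       ===+=+=+++++++++++++++++++
108 +++++++++++++++*+*******+==#%%%%%%***************+++++++++++ ====++++++++++++++++=====-:  
[... 2215 characters left out ...]
+++++++::::++=::+++++++ =========:        :======: +*******.-=======         -======
260 ++++++++-:-=+=:...-+++++++*+=======#*+++++++:::::=+=::=+++++ ========          :=======.-=======.========          :=====
268 +++++=-:::-=+:....=+++++++++++++++++++++++++:::::-+=:::--=++ ====-:.           :==============+=++=======           .:-==
276 +++-::::..::-:...:++++++++++++++++++++++++++=:..::-::::::::= ===               ==========================:              -
284 -:::::.......:...=+++++++++++++++++++++++++++:...:..:......: .                -===========================.              
292 :...............-+++++++++++++++++++++++++++++:.............                 .=============================
```

The paddle is exactly where predicted; picking it up.

Request:
{"fn": "move_arm", "kwargs": {"deltas": [[[0.004,0,0.06,0,-0.3],[0.004,0,0.11,0,-0.3],[0.004,0,0.128,0,-0.3],[0.004,0,0.129,0,-0.3],[0.004,0,0.129,0,0.4],[0.004,0,0.129,0,0.8],[0.004,0,0.129,0,0.8],[0.004,0,0.129,0,0.8],[0.004,0,0.07,0,0.8],[0.004,0,0.01,0,0.8],[0.004,0,-0.05,0,0.8],[0.004,0,-0.05,0,0.8]]], "squeeze": 50}}

```text
clock: 30.1
position: [0.4376, -0.1664, 0.1603]
ee_rot: [0.003, 0.998, -0.07, 0.007]
contact_force: [1.1, -1.6, -0.2]
width: 0.0346
gripper_force: 50.6
```

```bash
python3 -c "
from h import *
t=tray(-.080,-.012)
plan((*t,.16,-3),(*t,.11,-3))
"
```

```text
pos [ 0.4376 -0.1664  0.1603] yaw -98.0 w 0.0346 gf 50.6 t 30.1 q6 [-0.51  1.2 ]
[ 0.021 -0.293 -0.001] -0.792 rows 12.0
[ 0.02  -0.293  0.062] -0.792 rows 2.0
```

Request:
{"fn": "move_arm", "kwargs": {"deltas": [[[0.021,-0.293,0,-0.792,0.8],[0.021,-0.293,0,-0.792,0.8],[0.021,-0.293,0,-0.792,0.8],[0.021,-0.293,0,-0.792,0.8],[0.021,-0.293,0,-0.792,0.8],[0.021,-0.293,0,-0.792,0.8],[0.021,-0.293,0,-0.792,0.8],[0.021,-0.293,0,-0.792,0.8],[0.021,-0.293,0,-0.792,0.8],[0.021,-0.293,0,-0.792,0.8],[0.021,-0.293,0.04,-0.792,0.8],[0.021,-0.293,0.06,-0.792,0.8]]]}}

```text
clock: 31.3
position: [0.4813, 0.0657, 0.1037]
ee_rot: [-0.001, 0.724, 0.689, -0.001]
contact_force: [0.1, -0.0, -1.6]
width: 0.0346
gripper_force: 50.5
```

Request:
{"fn": "move_arm", "kwargs": {"deltas": [[[0,0,0,0,0.8],[0,0,0,0,0.8]]]}}

```text
clock: 31.5
position: [0.4825, 0.0656, 0.1054]
ee_rot: [-0.0, 0.725, 0.688, -0.0]
contact_force: [-0.6, 0.4, -1.1]
width: 0.0347
gripper_force: 50.5
```

Run:
```python
from h import *
t=tray(-.080,-.012)
plan((*t,.021,-3))
im=manip.get_image("wrist")[:,:,::-1]; cv2.imwrite("w13_raw.png",im)
cv2.imwrite("pics/last.png",im)
```

```text
pos [0.4825 0.0656 0.1054] yaw -3.0 w 0.0347 gf 50.5 t 31.5 q6 [-0.01  0.04]
[-0.003  0.006  0.105] -0.0 rows 2.0
```

Request:
{"fn": "move_arm", "kwargs": {"deltas": [[[-0.003,0.006,0.05,0,0.8],[-0.003,0.006,0.085,0,0.8],[-0.003,0.006,0.103,0,0.8],[-0.003,0.006,0.105,0,0.8],[-0.003,0.006,0.105,0,0.03],[-0.003,0.006,0.105,0,0.03],[-0.003,0.006,0.105,0,0.03],[-0.003,0.006,0.105,0,0.03],[-0.003,0.006,0.05,0,0.03],[-0.003,0.006,0,0,0.03],[-0.003,0.006,-0.06,0,0],[-0.003,0.006,-0.16,0,0]]]}}

```text
clock: 32.75
position: [0.4868, 0.063, 0.2056]
ee_rot: [-0.0, 0.725, 0.688, -0.0]
contact_force: [0.7, 0.3, -0.4]
width: 0.0427
gripper_force: 0.0
```

Request:
{"fn": "move_arm", "kwargs": {"deltas": [[[-0.12,0.06,-0.14,0,0],[-0.12,0.06,-0.14,0,0],[-0.12,0.06,-0.14,0,0],[-0.12,0.06,-0.14,0,0],[-0.12,0.06,-0.14,0,0],[-0.12,0.06,-0.14,0,0]]]}}

```text
clock: 33.35
position: [0.5291, -0.0345, 0.3144]
ee_rot: [-0.001, 0.725, 0.688, -0.001]
contact_force: [-0.0, 0.5, -0.2]
width: 0.0425
gripper_force: 0.0
```

Run:
```python
from h import *; import pickle
st=manip.get_state(); print(st["position"],st["width"]); pickle.dump(wristcam(st),open("w14.pkl","wb"))
im=manip.get_image("wrist")[:,:,::-1]; cv2.imwrite("w14_raw.png",im)
s=manip.get_image("side")[:,:,::-1]; cv2.imwrite("side14_raw.png",s)
o=np.zeros((600,800,3),np.uint8); o[:330,:528]=cv2.resize(im[:,:],(528,330)); o[330:600,:432]=cv2.resize(s[110:260,240:480],(432,270)); sc=manip.get_image("scene")[:,:,::-1]; cv2.imwrite("scene14_raw.png",sc); o[330:,432:800]=cv2.resize(sc[200:335,240:424],(368,270)); cv2.imwrite("pics/w14.png",o)
```

```text
[ 0.52909742 -0.03452813  0.31439704] 0.04252022536538517
```

View pics/w14.png

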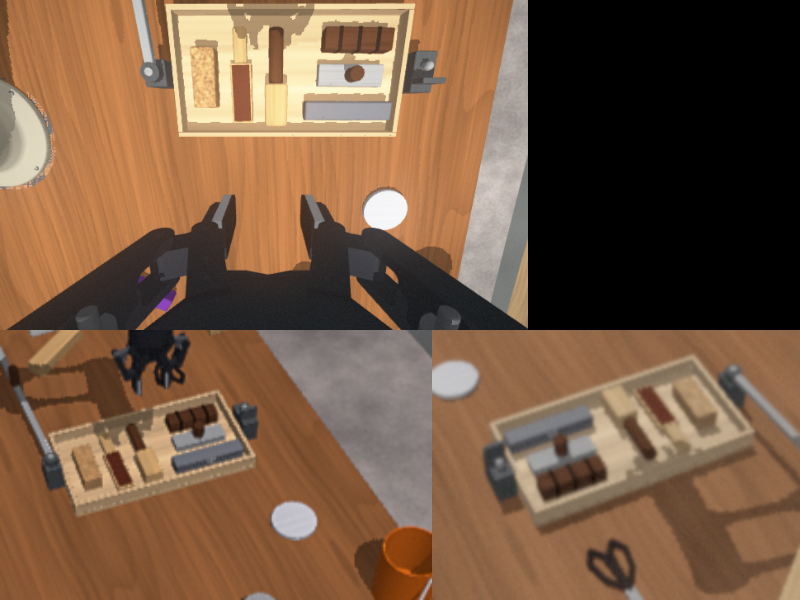

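All six tools lie flat and apart in the tray, and the keeper bar is open, running from (150,72) to (138,2) in the wrist inset. Next I work out the knob position and the closing arc.

Run:
```python
from h import *; import pickle
p=pickle.load(open("w14.pkl","rb")); k=640/528
a=back(149*k,72*k,.077,p); b=back(138*k,2*k,.077,p); print(a,b,np.arctan2(*(b-a)[[1,0]]))
h=np.array([.360,.082]); d=b[:2]-h; print("f from hinge",np.arctan2(d[1],d[0]))
ps=manip.camera_params("side"); pc=manip.camera_params("scene")
for f in (1.5,1.55,1.6,1.65): print(f,proj(np.r_[h+.23*np.array([np.cos(f),np.sin(f)]),.123],ps).round(0))
# dark knob in side image near there
s=cv2.imread("side14_raw.png"); lab=cv2.cvtColor(s,cv2.COLOR_BGR2LAB)
r=lab[118:150,232:262]
for i,row in enumerate(r): print(118+i,"".join(" .:-=+*#%@"[min(9,int(v[0])//26)] for v in row))
f=1.60; t=np.r_[h+.23*np.array([np.cos(f),np.sin(f)])]; plan((*t,.26,np.degrees(f)-90),(*t,.18,np.degrees(f)-90))
```

```text
[0.35633303 0.08273587 0.077     ] [0.35832239 0.17363475 0.077     ] 1.5489144235826509
f from hinge 1.5891018415722777
1.5 [[252. 130.]]
1.55 [[249. 131.]]
1.6 [[246. 131.]]
1.65 [[243. 132.]]
118 -:::=**+=-=---------------====
119 --::-**+=-----------------====
120 --:::+**+---------==-------===
121 ---::-**+=--------==--------==
122 ---:.:+**+----===-===-------=+
123 ---:::-**+=----=======-----=**
124 ----::-+**+-----=====-----=***
125 -----::-*+------=====----=+***
126 -----::-+=------===-=====*****
127 ------::--------========+*****
128 ------:::--------======-=+*+++
129 ------::::----::-======------=
130 -------:::--:....:-------:-::-
131 -------:::--:.....:::::::-----
132 --------:::-:.....:::::::-----
133 --=-----::::: . . .:::::::----
134 ---------::::.  ...::::::::::-
135 :::::---:::::.  ...:::::::::::
136 :::::::::::::.  ...:::::::-=--
137 :::::::.:::::.. . .::::::-===-
138 :::::::::::::.    .:::::-=====
139 :::::::::::::. .   .:-========
140 ::::::::::::::. ..:.:-========
141 :::::::::::::::.:--::=========
142 ::::::::::::::::----:--==-====
143 ::::::::::::::::----:-=-=--==-
144 :::::::::::::::::----------==-
145 :::::::::::::::::--------=-=--
146 ::::::::::::::::::--------=-=-
147 ::::::::::::::::::----::::----
148 :::::::::::::::::::---:::::::-
149 :::::::::::::::::::-===:::::::
pos [ 0.5292 -0.0342  0.3142] yaw -2.9 w 0.0425 gf 0.0 t 33.5 q6 [-0.2  -0.14]
[ 0.421 -0.241  0.069] -0.038 rows 8.0
[ 0.421 -0.241  0.169] -0.038 rows 2.0
```

Request:
{"fn": "move_arm", "kwargs": {"deltas": [[[0.421,-0.238,0,-0.038,-0.2],[0.421,-0.238,0,-0.038,-0.2],[0.421,-0.238,0,-0.038,-0.2],[0.421,-0.238,0,-0.038,-0.2],[0.421,-0.238,0.02,-0.038,-0.2],[0.421,-0.238,0.06,-0.038,-0.2],[0.421,-0.238,0.1,-0.038,-0.2],[0.421,-0.238,0.14,-0.038,-0.2],[0.421,-0.238,0.169,-0.038,-0.2],[0.421,-0.238,0.169,-0.038,-0.2],[0.421,-0.238,0.169,-0.038,-0.2]]]}}

```text
clock: 34.6
position: [0.3568, 0.3109, 0.1796]
ee_rot: [-0.0, 0.697, 0.717, -0.001]
contact_force: [0.1, -0.5, -0.1]
width: 0.0511
gripper_force: 0.0
```

Run:
```python
from h import *
h=np.array([.360,.082]); f=1.59; t=h+.23*np.array([np.cos(f),np.sin(f)])
plan((*t,.1,np.degrees(f)-90))
p=wristcam(manip.get_state()); print("pred",proj(np.r_[t,.123],p).round(0))
im=manip.get_image("wrist")[:,:,::-1]; lab=cv2.cvtColor(im,cv2.COLOR_BGR2LAB)
s=cv2.resize(lab[140:300,220:430],(70,32),interpolation=cv2.INTER_AREA)
for i,row in enumerate(s): print(140+5*i,"".join(" .:-=+*#%@"[min(9,int(v[0])//26)] for v in row),"".join(" .:-=+*#%@"[int(np.clip((int(v[1])-134)//3,0,9))] for v in row))
```

```text
pos [0.3568 0.3109 0.1796] yaw 1.7 w 0.0511 gf 0.0 t 34.6 q6 [0.57 0.54]
[ 0.002 -0.001  0.1  ] 0.005 rows 2.0
pred [[324. 217.]]
140 *******************************#@%@%#==********************+********** +++++++++++++++++++++++++==+++=      ::+++++++++++++++++=+==++++++++++
145 *******************************#@%@%#=+******************************* +++++++++++++++++++++++++===++=      -=+++++++++++++++++====++++++++++
150 *******************************#@%@%#=******************************** +++++++++++++++++++++++++===+++      -=++=+++++++++++++====+++++++++++
155 ***#*********************+*****#@%%%#=******************++************ +++++++++++++++++++++++++==+++=      -++==+++++++++++++===++++++++++++
160 ***#****************************#*#**+******************+************* +++=+++++++++++++++++++++==++++      -=+=++++++++++++++===++++++++++++
165 ***#*********************+*****+****++*****************++************* +++=++++++++++++++++++++++=++++      -===+++++=++++++++==+++++++++++++
170 ***#***************************+****++*****************++************* +++++++++++++++++++
[... 2971 characters left out ...]

275 -::::::::::+=:::::-************#%%%%+***+==========::::::=+::::::::::: .                 .+++++++===++     :+++=::::::::::                   
280 ::::::::::::::::::+********+***#%%%%=***+++========-::::::::::::::::::                   -++++++++==++     .+++:........:..                  
285 :::::::::::::::::-*********+***#%%%%=***+********+*+-:::::::::::::::::                  .+++++++++==+=     .+++                              
290 :::::::::::::::::+*********+***#%%%%+***+***********+:::::::::::::::::                  -+++++++++=++=     :+++                              
295 ::::::::::::::::-**********+***#%%%%+***+************-::::::::::::::::                 .++++++++++=++=     :=+=
```

The knob matches its prediction to about 1 mm. Computing the closing arc.

Run:
```python
from h import *
h=np.array([.360,.082]); P=[]
for f in [1.59]+list(np.arange(1.59-.14,.2,-.14)): P.append((*(h+.23*np.array([np.cos(f),np.sin(f)])),.100,np.degrees(f)-90))
plan(*P)
```

```text
pos [0.3583 0.3112 0.1812] yaw 1.6 w 0.0513 gf 0.0 t 34.65 q6 [0.57 0.54]
[ 0.001 -0.004  0.101] 0.004 rows 2.0
[-0.002  0.037  0.102] 0.071 rows 1.0
[-0.011  0.076  0.102] 0.138 rows 1.0
[-0.025  0.113  0.102] 0.205 rows 1.0
[-0.044  0.149  0.102] 0.272 rows 1.0
[-0.068  0.181  0.102] 0.339 rows 1.0
[-0.096  0.21   0.102] 0.405 rows 1.0
[-0.128  0.234  0.102] 0.472 rows 1.0
[-0.164  0.254  0.102] 0.539 rows 1.0
[-0.201  0.268  0.102] 0.606 rows 1.0
```

Request:
{"fn": "move_arm", "kwargs": {"deltas": [[[0.001,-0.003,0.06,0.004,0],[0.001,-0.003,0.101,0.004,0],[0.001,-0.003,0.101,0.004,0],[-0.002,0.037,0.101,0.071,0],[-0.011,0.076,0.101,0.138,0],[-0.025,0.113,0.101,0.205,0],[-0.044,0.149,0.101,0.272,0],[-0.068,0.181,0.101,0.339,0],[-0.096,0.21,0.101,0.405,0],[-0.128,0.234,0.101,0.472,0],[-0.164,0.254,0.101,0.539,0],[-0.201,0.268,0.101,0.606,0]]]}}

```text
clock: 35.85
position: [0.5804, 0.1546, 0.1035]
ee_rot: [-0.0, 0.987, 0.16, 0.003]
contact_force: [-0.2, -0.0, -0.2]
width: 0.0427
gripper_force: 0.3
```

Run:
```python
from h import *
h=np.array([.360,.082]); P=[]
for f in (.28,.2,.12,.06): P.append((*(h+.23*np.array([np.cos(f),np.sin(f)])),.100,np.degrees(f)-90))
plan(*P)
```

```text
pos [0.5804 0.1546 0.1035] yaw -71.6 w 0.0427 gf 0.3 t 35.85 q6 [0.14 1.39]
[-0.003  0.011  0.004] 0.02 rows 1.0
[-0.005  0.034  0.004] 0.058 rows 1.0
[-0.008  0.057  0.004] 0.096 rows 1.0
[-0.012  0.073  0.004] 0.125 rows 1.0
```

Request:
{"fn": "move_arm", "kwargs": {"deltas": [[[-0.003,0.011,0.002,0.02,0],[-0.005,0.034,0.002,0.058,0],[-0.008,0.057,0.002,0.096,0],[-0.008,0.057,0.002,0.096,0.3],[-0.008,0.057,0.002,0.096,0.7],[-0.008,0.057,0.002,0.096,0.7],[-0.008,0.057,0.002,0.096,0.7]]], "squeeze": 25}}

```text
clock: 36.55
position: [0.5864, 0.1118, 0.1002]
ee_rot: [0.0, 0.998, 0.065, 0.002]
contact_force: [0.8, -0.9, 6.9]
width: 0.0212
gripper_force: 25.9
```

Run:
```python
from h import *
h=np.array([.360,.082]); P=[]
for f in (.05,0,-.03,-.051,-.065): P.append((*(h+.23*np.array([np.cos(f),np.sin(f)])),.100,np.degrees(f)-90))
plan(*P); st=manip.get_state(); d=st["position"][:2]-h; print(np.hypot(*d),np.arctan2(d[1],d[0]),st["contact_force"])
```

```text
pos [0.5864 0.1118 0.1002] yaw -82.5 w 0.0212 gf 25.9 t 36.55 q6 [0.07 1.51]
[0.001 0.023 0.   ] 0.038 rows 1.0
[-0.     0.037  0.   ] 0.062 rows 1.0
[-0.002  0.046  0.   ] 0.077 rows 1.0
[-0.003  0.052  0.   ] 0.087 rows 1.0
[-0.003  0.056  0.   ] 0.093 rows 1.0
0.22833708176093087 0.13075782456247245 [ 0.81408616 -0.88593011  6.85254046]
```

Request:
{"fn": "move_arm", "kwargs": {"deltas": [[[0.001,0.023,0,0.038,0.7],[0,0.037,0,0.062,0.7],[-0.002,0.046,0,0.077,0.7],[-0.003,0.05,0,0.084,0.7],[-0.003,0.052,0,0.087,0.7],[-0.003,0.054,0,0.087,0.7],[-0.003,0.054,0,0.087,0.7]]]}}

```text
clock: 37.25
position: [0.5875, 0.0821, 0.1]
ee_rot: [-0.012, 1.0, -0.028, -0.0]
contact_force: [-1.6, 34.8, 7.8]
width: 0.0209
gripper_force: 32.6
```

Run:
```python
from h import *
h=np.array([.360,.082]); st=manip.get_state(); d=st["position"][:2]-h; print(np.hypot(*d),np.arctan2(d[1],d[0]),st["contact_force"],st["width"])
ps=manip.camera_params("scene"); sc=manip.get_image("scene")[:,:,::-1]; cv2.imwrite("sc15.png",sc)
p2=manip.camera_params("side"); s2=manip.get_image("side")[:,:,::-1]; cv2.imwrite("si15.png",s2)
lab=cv2.cvtColor(s2,cv2.COLOR_BGR2LAB)
for f in (-.051,-.03,0,.03): print(f,proj(np.r_[h+.45*np.array([np.cos(f),np.sin(f)]),.077],p2).round(1),proj(np.r_[h+.45*np.array([np.cos(f),np.sin(f)]),.077],ps).round(1))
print("cheek",proj(np.r_[tray(.212,-.017),.083],p2).round(1))
for y in range(142,172): print(y,"".join(" .:-=+*#%@"[min(9,int(v)//26)] for v in lab[y,345:395,0]))
```

```text
0.22746830840414275 0.00037401242716157083 [-1.63927088 34.81570796  7.83349803] 0.020890266149998886
-0.051 [[383.7 150.3]] [[262.6 263.9]]
-0.03 [[382.6 148.7]] [[263.6 266. ]]
0 [[381.1 146.3]] [[265.2 269. ]]
0.03 [[379.5 144. ]] [[267.  271.9]]
cheek [[378.2 154.3]]
142 -=======-===========-----========--------=--------
143 -====--=-====++++====-----========-------=--------
144 ---=---====+*****=====----=========-------==------
145 =---===+*#****+=*+====-----========--------==-----
146 ====*#***#+====-+**====----=====-====-------=-----
147 +****#++++=====--*#=====----=====+**=--------=----
148 *#++++=========--+*+======-===+****+=--------=----
149 =++=====+++++++-:-**====++=+***+++==-=--------=---
150 ====+++=======*+--+*++*****++++==----==-----------
151 ++++++=---:::-**==+*****+++====-:--=-==-----------
152 =+===-:  .::--+*****++++==-::=++=-----==----------
153 :-::::.::-=+******++===----::-==----::===--------=
154  .:::--=+*****+++==---=-..--:---::::::-==---------
155 ..--+*****++++===-=-:-==..:-:.::::::::====--------
156 ==*****+++===---=-=-:-+#- .:..::::::::====--------
157 ***++++==---:...-==---+#+. ..::::::::-=====-------
158 ++++=---=:..   .-===-:-**:  .::::::::-=====-------
159 ===---:..      .=++*+-:=*+:..::::::---==-===------
160 --:.....    ...-*####=:-#*=..:::--------=====-----
161 :. ..::..  :-==+#####+-:=**:..--::::::-==-===-----
162   .::::::--+*#*****##*-:-**+..:-::.:.:-==-====----
163 ...:::::-*******+**##*=-:=*#- .:::.:::-=---===----
164 -:...:..-*****+*++*#***=--+#+..:::::.:-----====-==
165 +=......-**+++++*+*****+-:=#*:..::::.:=----====---
166 +-. ....-**++***+*++****+--+*+:.::::::==----====--
167 +=. ....=**++++*++***####-:-**-..:::.:==-----===--
168 ++-....:+*+**++*++++*####+--=#+:..::.:==-----====-
169 +*+::::-**+++++++=-=*###%#-:=#*=:..:::==------===-
170 +*+++==**++++=-=====*%####=-:=##-::---==------====
171 +++**+=++=-==-===+++*#*++===:-**+-======-------===
```

Request:
{"fn": "move_arm", "kwargs": {"deltas": [[[0,0,0,0,0.7],[0,0,0,0,0.7]]]}}

```text
clock: 37.55
position: [0.5874, 0.0821, 0.1]
ee_rot: [-0.012, 1.0, -0.028, -0.0]
contact_force: [-2.8, 33.6, 6.6]
width: 0.0215
gripper_force: 32.3
```

Run:
```python
from h import *
lab=cv2.imread("w14_raw.png"); 
import pickle; p=pickle.load(open("w14.pkl","rb")); k=640/528
print("ball",back(427*k,66*k,.058,p),"cheek",back(436*k,80*k,.083,p), "hinge",back(149*k,72*k,.08,p))
v,e=fit([(-193,103,36),(193,103,36),(193,-103,36),(-193,-103,36)],np.array([(166,4),(414,5),(396,136),(179,136)])*k,p); print(v,e)
st=manip.get_state(); print(st["position"],st["contact_force"],st["moment"],st["effort"],st["gripper_force"])
```

```text
ball [0.78157204 0.07092504 0.058     ] cheek [0.78147676 0.04844647 0.083     ] hinge [0.3577528  0.08233743 0.08      ]
[ 0.5678515   0.07096125 -0.05423505] 1.4256945500821883
[0.5874385  0.08209726 0.10000569] [-2.80546263 33.61311763  6.63599297] [4.84610413 0.35386397 0.15647347] [-20.28819144 -41.3318646  -19.74940002  -9.71250415  -0.95846057
   0.12956071] 32.32517212629318
```

Run:
```python
from h import *; import pickle
pw=pickle.load(open("w14.pkl","rb")); k=640/528
ps=manip.camera_params("side"); pc=manip.camera_params("scene")
def tri(obs):
    r=least_squares(lambda X:np.concatenate([(proj(X,p)-px).ravel() for p,px in obs]),[.6,.07,.05]); return r.x.round(4),np.abs(r.fun).max().round(1)
print("iron knob top",tri([(pw,np.array([356,72])*k),(ps,np.array([350.6,164.0])),(pc,np.array([304.5,252.0]))]))
# expected appearance of iron knob top if flat
X=np.r_[tray(.112,.001),.058]; print(X,proj(X,pw)/k,proj(X,ps),proj(X,pc))
# now: bar in side/scene at present; compare edge profile across bar with model for f
for n,p,fn in(("side",ps,"si15.png"),("scene",pc,"sc15.png")):
    im=cv2.cvtColor(cv2.imread(fn),cv2.COLOR_BGR2LAB)[...,0].astype(np.float32)
    for r in (.33,.38,.43):
        row=[]
        for f in np.arange(-.1,.12,.01):
            q=proj(np.r_[np.array([.359,.082])+r*np.array([np.cos(f),np.sin(f)]),.077],p).astype(np.float32)
            row.append(int(cv2.remap(im,q[:,0].reshape(1,1),q[:,1].reshape(1,1),1)[0,0]))
        print(n,r,row)
print(np.arange(-.1,.12,.01).round(2).tolist())
```

```text
iron knob top (array([0.6712, 0.0668, 0.0605]), np.float64(1.6))
[0.67940535 0.06628918 0.058     ] [[360.80767538  72.90831241]] [[351.20915999 162.29941998]] [[302.16545345 254.58739581]]
side 0.33 [52, 16, 7, 11, 25, 64, 96, 108, 133, 152, 158, 144, 112, 76, 53, 73, 100, 123, 131, 130, 128, 128]
side 0.38 [157, 155, 147, 136, 111, 93, 94, 106, 127, 151, 157, 153, 141, 140, 130, 119, 110, 93, 104, 95, 125, 159]
side 0.43 [55, 54, 57, 76, 88, 92, 83, 98, 130, 153, 151, 119, 109, 108, 108, 110, 110, 110, 110, 110, 110, 111]
scene 0.33 [136, 135, 130, 117, 108, 106, 109, 121, 145, 163, 167, 154, 132, 107, 89, 69, 50, 47, 48, 51, 68, 89]
scene 0.38 [138, 137, 134, 116, 96, 80, 82, 101, 135, 159, 165, 150, 126, 120, 149, 165, 169, 170, 171, 171, 160, 135]
scene 0.43 [112, 95, 75, 60, 58, 60, 58, 60, 93, 136, 150, 133, 108, 89, 70, 62, 59, 61, 61, 57, 58, 56]
[-0.1, -0.09, -0.08, -0.07, -0.06, -0.05, -0.04, -0.03, -0.02, -0.01, -0.0, 0.01, 0.02, 0.03, 0.04, 0.05, 0.06, 0.07, 0.08, 0.09, 0.1, 0.11]
```

The bar is at about 0.05 rad, just touching the ball, but 33 N isn't passing it. The closing pads also drag the knob down by about 7 N. I'll loosen the pinch and push with one pad so there's no vertical load.

Request:
{"fn": "move_arm", "kwargs": {"deltas": [[[0,-0.015,0,0,0.1],[0,-0.015,0,0,0.1],[0,-0.015,0,0,0.1],[0,-0.005,0,0,0.1],[0,0,0,0,0.1],[0,0.005,0,0,0.1],[0,0.01,0,0,0.1],[0,0.01,0,0,0.1]]]}}

```text
clock: 38.35
position: [0.5887, 0.0633, 0.0979]
ee_rot: [-0.004, 1.0, -0.029, 0.001]
contact_force: [1.9, 14.4, -1.6]
width: 0.0387
gripper_force: 7.3
```

```bash
cat > bar.py <<'E'
from h import *
st=manip.get_state(); print(st["position"].round(4),st["contact_force"].round(1),round(st["width"],4),round(st["gripper_force"],1),round(st["clock"],2))
fs=np.arange(-.12,.12,.002); S=0
for n in ("side","scene"):
    p=manip.camera_params(n); im=cv2.cvtColor(manip.get_image(n),cv2.COLOR_RGB2LAB)[...,0].astype(np.float32)
    for r in (.37,.40,.43):
        q=proj(np.array([[.359+r*np.cos(f),.082+r*np.sin(f),.077] for f in fs]),p).astype(np.float32)
        g=cv2.remap(im,q[:,:1].copy(),q[:,1:].copy(),1).ravel(); print(n,r,g[::5].astype(int).tolist())
E
python3 bar.py
```

```text
[0.5887 0.0633 0.0979] [ 1.9 14.4 -1.6] 0.0387 7.3 38.35
side 0.37 [98, 91, 93, 102, 104, 111, 141, 154, 152, 119, 101, 90, 104, 110, 110, 124, 129, 121, 130, 128, 127, 127, 125, 149]
side 0.4 [52, 44, 40, 53, 84, 106, 141, 155, 153, 114, 96, 99, 112, 111, 111, 110, 111, 110, 112, 109, 110, 110, 111, 109]
side 0.43 [69, 56, 54, 54, 54, 75, 104, 127, 118, 103, 101, 106, 109, 110, 108, 109, 110, 110, 111, 111, 109, 110, 111, 113]
scene 0.37 [135, 137, 138, 137, 136, 142, 158, 166, 162, 139, 117, 117, 126, 137, 152, 163, 168, 170, 171, 170, 170, 169, 163, 141]
scene 0.4 [122, 113, 107, 105, 102, 126, 152, 164, 157, 133, 115, 120, 135, 142, 158, 183, 199, 202, 201, 199, 194, 187, 183, 179]
scene 0.43 [123, 122, 113, 99, 77, 75, 113, 147, 143, 118, 100, 104, 112, 107, 98, 91, 83, 95, 96, 82, 64, 54, 56, 54]
```

The bar now peaks at -0.05 rad in world angle, so it is home against the stop. I'll centre the open fingers around the knob and lift off.

Request:
{"fn": "move_arm", "kwargs": {"deltas": [[[0,-0.008,0,0,0],[0,-0.016,0,0,-0.2],[0,-0.016,0,0,-0.2],[0,-0.016,-0.03,0,-0.2],[0,-0.016,-0.08,0,-0.2],[0,-0.016,-0.14,0,-0.2],[0,-0.016,-0.2,0,-0.2],[0,-0.016,-0.25,0,-0.2],[0,-0.016,-0.25,0,-0.2],[0,-0.016,-0.25,0,-0.2]]]}}

```text
clock: 39.45
position: [0.5889, 0.0717, 0.2992]
ee_rot: [0.0, 1.0, -0.028, 0.001]
contact_force: [-0.3, 0.7, -1.0]
width: 0.0515
gripper_force: 0.0
```

```bash
python3 bar.py
python3 - <<'E'
from h import *
p=wristcam(manip.get_state()); im=manip.get_image("wrist")[:,:,::-1]; cv2.imwrite("w16_raw.png",im)
lab=cv2.cvtColor(im,cv2.COLOR_BGR2LAB)
for f in (-.05,-.03,0): print(f,proj(np.array([[.359+.23*np.cos(f),.082+.23*np.sin(f),.123],[.359+.40*np.cos(f),.082+.40*np.sin(f),.077]]),p).round(0).tolist())
s=cv2.resize(lab[0:260,200:440],(80,52),interpolation=cv2.INTER_AREA)
for i,row in enumerate(s): print(5*i,"".join(" .:-=+*#%@"[min(9,int(v[0])//26)] for v in row))
E
```

```text
[0.5889 0.0717 0.2992] [-0.3  0.7 -1. ] 0.0515 0.0 39.45
side 0.37 [98, 91, 93, 102, 104, 111, 144, 154, 151, 116, 99, 90, 104, 110, 108, 124, 129, 121, 131, 128, 128, 127, 128, 150]
side 0.4 [53, 43, 40, 58, 94, 112, 142, 154, 150, 113, 95, 99, 112, 110, 111, 110, 110, 111, 110, 109, 110, 109, 109, 108]
side 0.43 [69, 56, 54, 53, 54, 76, 103, 127, 119, 100, 101, 106, 108, 109, 109, 109, 109, 110, 111, 110, 110, 110, 110, 111]
scene 0.37 [137, 138, 138, 138, 137, 143, 157, 165, 160, 138, 117, 116, 126, 138, 150, 163, 168, 171, 171, 171, 170, 168, 163, 140]
scene 0.4 [123, 112, 107, 104, 101, 124, 152, 165, 156, 133, 118, 123, 135, 140, 158, 183, 198, 201, 202, 200, 194, 188, 184, 182]
scene 0.43 [123, 123, 114, 97, 75, 71, 112, 145, 142, 119, 103, 106, 113, 106, 95, 89, 87, 95, 98, 85, 64, 55, 56, 58]
-0.05 [[325.0, 183.0], [324.0, 24.0]]
-0.03 [[321.0, 183.0], [317.0, 24.0]]
0 [[315.0, 183.0], [306.0, 25.0]]
0 +++++++++++++++++++++++++++++++======*#+*%#-======++++++++++++++++++++++++++++++
5 ++++++++++++++++++++++++++++++--===-=*#**%#-======++++++++++++++++++++++++++++++
10 ++++++++
[... 3520 characters left out ...]
**+%%***************
220 *****************=*@##@@@@@%%%%%%*#*****%%%#*#######******##**+%%***************
225 ****************+=+@%#@@#********#****==%%%*==============##**+@%***************
230 ++++++++++++****+==@%#@@%*%%%%%%%%#***==%%%*==============##***@#*******++++++++
235 *****************==@#*#*+*%%%%%%%%#***==#%%+===============+*+*@#***************
240 *****************==#+++-:+%%%%%%%***##++#%%**************+--+++##***************
245 ***************+=--+++=::=@%@@@%%***#@@@%%%%@@@@@@@@@@@@@#::-+++=-=+*****+++++++
250 +++++*********+-::=++=:::-@%%@%#%***#%%%#%%%%%%%%%%%@@@@@*:::-+++-::=+++++++++++
255 ++++++++++++++:::=+++::::-@%@@***++=++++#%%*++++++++*@@@@+::::=+++-::=++++++++++
```

The bar is straight down the tray's middle at the shut angle and hasn't moved since release. The tools still lie in place and the gripper is clear, so I'm handing in.

```bash
python3 -c "
from rig import manip
print(manip.sign_off())"
```

```text
the job is handed in; nothing more can be done
None
```

The job is handed in: all six tools lie flat and apart in the tray, and the keeper bar is shut and let go; by camera it sits at its shut angle, but `sign_off()` returned no verdict.

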